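Charge the insulator feeder and set it running

TASK

Use the scoop to transfer all the white ceramic insulator beads from both lanes of the blue trough into the feeder's yellow hopper (do not take them out of the trough with the fingers; one that gets spilled on the bench may be picked up by hand), and stand the scoop back upright on its rubber mat. When the hopper is charged, slide its carriage fully home, then flip the red cam lever fully over to lock it, and then swing the feed lever to the notch with the green mark. Leave the other things on the bench alone.

Things in the scene. Friction and masses are not known exactly. Their poses are not given: they have to be found in the camera images.
- trough: Fixed blue trough of two equal lanes. Origin at bench level; local x along it. Lanes 88 mm wide inside, centred at y = +46 and -46 mm; floor 4 mm above the bench from x = -80 to +130; at the robot's end a 65 degree slope from x = -80 up to -106 mm, 60 mm high; end wall to -112. Walls 4 mm thick, tops 61 mm above the bench. Insulators start between x = -75 and -5; beyond, room to land the scoop.
- mat: Fixed black rubber mat on the bench where the scoop lives, 140 x 115 x 4 mm. Origin at the centre of its underside.
- scoop: Loose aluminium scoop, 130 g, red upright handle. Origin: middle of underside. Floor 2 mm thick, 78 mm wide, x = -50 (lip; mouth to local -x) to +50 mm; sharp lip; side walls rise from the lip to 30 mm high at x = +10; back wall 34 mm high at x = +30. Handle block centred at x = +40, y = 0: 16 mm (x) by 30 mm (y), top 120 mm above the underside, flat faces. Stands by itself.
- feeder: Fixed grey base of the feeder, 220 mm (local x) by 470 mm (local y), 15 mm thick; local y from -265 to +205 mm. Origin at bench level. It carries, from local +y to -y: the hopper carriage, the cam lever, the feed lever.
- carriage (a joint): Travel of the hopper carriage in m: 0 = drawn out (towards feeder local +y), 0.075 = fully home against its stop (towards local -y). Slides with about 2 N of friction and stays where left.
- hopper_floor (a point): Centre of the inner floor of the yellow open hopper on the carriage, 27 mm above the bench; axes parallel to the feeder's. Inside 126 x 126 mm; rim 78 mm above the bench; walls 4 mm thick; open on top. The carriage's black upright handle, 16 x 16 mm and square to the feeder's axes, stands 100 mm from this point towards feeder local +y, its top 110 mm above the bench.
- cam (a joint): Cam lever that locks the carriage, rad: 0 = open (leaning 35 degrees towards feeder local -x from upright), 2.0 = fully over and locked (10 degrees above level, pointing to feeder local +x). Turns in the feeder's local x-z plane. About 2 N at the knob; stays where left.
- cam_knob (a point): Centre of the red barrel knob (22 mm in diameter, 22 mm long, axis along feeder local y, flat ends) at the end of the cam lever, 75 mm from the pivot; the pivot is at feeder local x = 0, y = -95 mm, 55 mm above the bench, its axis along the feeder's local y.
- feed (a joint): Feed lever, rad, turning about a vertical axis: 0 = points to feeder local -x, positive turns towards local -y. Limits -0.6 to 1.3; starts parked (off) near 1.15. About 2 N at the knob; stays where left. Axis at feeder local x = +20, y = -175 mm. Upright black round knob, 18 mm in diameter, 70 mm from the axis, from 27 to 80 mm above the bench.
- feed_pointer (a point): Point on the feed lever's line, 97 mm from its axis, just beyond its pointer: it lies over a notch mark when the lever is set to that notch.
- notch_green: Green disc, 18 mm across and 2 mm high, on the feeder base: the mark of the running notch, 97 mm from the feed lever's axis. It is at one of three places (lever at 0.6, 0.15 or -0.3 rad); the other two have black discs.
- insulator0: White ceramic insulator bead with a brass-lined hole, a slippery (glazed) ball 20 mm in diameter, 15 g; origin at its centre. Rolls. May be absent.
- insulator1: White ceramic insulator bead with a brass-lined hole, a slippery (glazed) ball 20 mm in diameter, 15 g; origin at its centre. Rolls. May be absent.
- insulator2: White ceramic insulator bead with a brass-lined hole, a slippery (glazed) ball 20 mm in diameter, 15 g; origin at its centre. Rolls. May be absent.
- insulator3: White ceramic insulator bead with a brass-lined hole, a slippery (glazed) ball 20 mm in diameter, 15 g; origin at its centre. Rolls. May be absent.
- insulator4: White ceramic insulator bead with a brass-lined hole, a slippery (glazed) ball 20 mm in diameter, 15 g; origin at its centre. Rolls. May be absent.
- insulator5: White ceramic insulator bead with a brass-lined hole, a slippery (glazed) ball 20 mm in diameter, 15 g; origin at its centre. Rolls. May be absent.
- insulator6: White ceramic insulator bead with a brass-lined hole, a slippery (glazed) ball 20 mm in diameter, 15 g; origin at its centre. Rolls. May be absent.
- insulator7: White ceramic insulator bead with a brass-lined hole, a slippery (glazed) ball 20 mm in diameter, 15 g; origin at its centre. Rolls. May be absent.
- solvent_bottle: Bystander: brown bottle with red cap, 68 mm across, 170 mm high.
- pink_bowl: Bystander: pink bowl, 110 mm across, 50 mm high.
- screwdriver: Bystander: yellow screwdriver, 200 mm long, lying down.
- solder_spool: Bystander: green solder spool, 56 mm across, 45 mm high.
- multimeter: Bystander: red multimeter, 150 x 75 x 35 mm, lying down.
Not all that is in view belongs to the job. What is shaped like the scoop but purple or turquoise is not meant.

How it is judged:
By the outcome, as a careful person would: the job done as asked, in the order asked, and still so for the second after the job is handed in, with the robot touching nothing.
Of insulator0, insulator1, insulator2, insulator3, insulator4, insulator5, insulator6, insulator7 only 5 to 8 are there at a start; the rules pass over those that are not, and their reading is None.
At some moment in a run one of scoop may be knocked a few centimetres aside while the robot is not near it.
It also fails if it takes over 210 s, if anything falls off the work surface, if the arm or the gripper's body presses on something with over 40 N, if the wrist force passes 120 N, or if a joint passes its speed limit or range.

ROBOT

A 7-joint arm with a two-finger parallel gripper is mounted at the origin on the work surface. World frame = base frame: x ahead of the robot, y to its left, z up, the work surface at z = 0. Lengths are in m, angles in degrees, forces in N, time in s.
With the tool pointing down it reaches from about 0.4 to 0.85 m from the base axis. Payload 4.5 kg.
Tool frame: the origin (TCP) lies between the finger pads; the fingertips stand 22 mm ahead of it and the grasp point (between the pads) lies 3 mm ahead of it; z points along the fingers, y is the line along which they close (so a half turn about z gives the same grasp; the last joint's range is limited). The gripper opens to 88 mm and grips with 3 to 60 N. Pads are 18 mm wide; open, the fingers measure 123 mm over their backs; the gripper's body (75 mm by 187 mm) begins 45 mm behind the grasp point.
Start: joints at [75.332, 39.483, -11.15, 89.685, 9.013, 51.709, -12.324], TCP at [0.179, -0.599, 0.261] pointing down, gripper open.
Joint ranges: [-172.22, 172.22], [-26.19, 119.32], [-84.43, 86.54], [7.71, 146.69], [-57.33, 237.33], [2.42, 119.75], [-152.13, 152.13]. Speed limits (degrees/s): [147.25, 147.25, 180, 180, 180, 180, 180].

INTERFACE

Orientations are given as a 3x3 rotation matrix whose columns are the frame's x, y, z axes.
In Python, from station import * gives the robot as it stands. Calls block until the motion is done:
- move_pose(position, orientation): joint-space move of the TCP to a pose.
- move_straight(position, max_speed=0.15, attitude=None, contact_N=None): straight line of the TCP; attitude=None keeps the orientation; max_speed is the mean speed in m/s. With contact_N (N) it stops when the force on the tool has changed by that much, and returns True; else False.
- set_joints(angles): joint-space move.
- set_gripper(opening, grip_force=None): finger opening in m; grip_force is the grip in N (None keeps the last); returns when the fingers have stopped.
- hold(seconds).
- inverse_kinematics(position, orientation): joint angles nearest the present ones, or None.
- read_state(): the state.
- read_camera(name): name is "scene" or "top" or "wrist"; returns the picture (420x560x3 uint8, red, green, blue); there is no depth.
- camera_model(name): a dict with "fovy" (degrees; the focal length in pixels is half the picture's height over the tangent of half this angle, whatever the lens; pixels are square), "cx", "cy" (the principal point, pixels), "world_from_camera" (4x4, takes a point from camera to world coordinates). Camera axes: x right, y down, z forward; pixel columns grow to the right and rows downward; lengths in m; the calibration is good to about 2 mm. The wrist camera is an equidistant fisheye: a pixel r from the principal point sees the ray r / f radians off the axis. A picture is of the moment at which its call begins: read the wrist's pose just before it. camera_model takes no time and is no camera call; for the wrist camera it gives the pose at the moment of the call.
A pose or a line that the arm cannot do raises MotionError and nothing moves.
- close_job(): hands the job in; it is judged then, once.
The state is a dict: "t": time; "joint_positions": joint angles; "qd": joint speeds; "tau": joint torques, N m; "ee_pos": TCP position; "orientation": TCP orientation; "ft_force": force on the tool from outside, world axes, zero at the start; "torque": the same for the moment, N m; "grip_width": finger opening in m; "finger_force": force on a finger pad.
Only numpy, scipy, OpenCV 4.12 (cv2) and the standard library are available. Lean on these libraries where they do the work, as an engineer would, in place of code of your own. Each camera call takes 0.05 s, during which the arm holds its last target. There are 200 camera calls.

## Working session

There is one attempt and no reset: what is moved stays moved. The work goes in short steps, each a Python script; the robot and the scene stay as the last script left them, time stands still between calls to the robot, and variables do not carry over. Pictures are saved under pics/ and viewed, at most 14 in all, crops included, and the job is handed in when it is done.

```bash
ls; mkdir -p pics; python3 - <<'E'
from station import *
import cv2,numpy as np
s=read_state();print(s)
for n in("scene","top","wrist"):
    m=camera_model(n);print(n,m)
    im=read_camera(n);cv2.imwrite(f"pics/{n}0.png",im[:,:,::-1])
E
```

```text
pics
{'t': 0.0, 'joint_positions': array([ 75.33281315,  39.53293587, -11.144697  ,  89.74375418,
         9.01499394,  51.71051568, -12.32310257]), 'qd': array([ 0.05645847,  0.11755189, -0.02666402,  0.03877716,  0.00115816,
       -0.03163623,  0.05468216]), 'tau': array([-1.15158963e-05, -5.27562010e+01, -1.26708191e+00, -1.53428060e+01,
       -5.26829716e-02,  6.52748131e-03,  1.34708043e-04]), 'ee_pos': array([ 0.1783707 , -0.59839376,  0.25991785]), 'orientation': array([[ 9.58267328e-01,  2.85872805e-01, -6.84095346e-04],
       [ 2.85873574e-01, -9.58265832e-01,  1.70177942e-03],
       [-1.69052739e-04, -1.82632440e-03, -9.99998318e-01]]), 'ft_force': array([ 0.77627516, -0.79277446, -0.28976196]), 'torque': array([ 0.00036052, -0.02789732,  0.03935406]), 'finger_force': 0.0, 'grip_width': 0.08809910846604328}
scene {'fovy': 47.816442082894824, 'cx': 283.7985034604475, 'cy': 211.26545676576032, 'world_from_camera': array([[-0.09259541,  0.84918898, -0.51990784,  1.27664474],
       [ 0.99566643,  0.07444238, -0.05573773,  0.11166705],
       [-0.00862869, -0.52281584, -0.85240199,  1.35687024],
       [ 0.        ,  0.        ,  0.        ,  1.        ]])}
top {'fovy': 54.00590234623604, 'cx': 282.55548587357794, 'cy': 214.83793242274976, 'world_from_camera': array([[-0.1256834 , -0.96755591,  0.21917859,  0.26359864],
       [-0.99205773,  0.1236928 , -0.02283748,  0.03677153],
       [-0.00501428, -0.2203081 , -0.97541745,  1.13505535],
       [ 0.        ,  0.        ,  0.        ,  1.        ]])}
wrist {'fovy': 65.70646984690485, 'cx': 281.2937793609368, 'cy': 208.62072795022254, 'world_from_camera': array([[ 0.2856577 , -0.91983496, -0.26889279,  0.24905571],
       [-0.95832954, -0.2747802 , -0.07810463, -0.57801007],
       [-0.00204304,  0.27999909, -0.95999809,  0.38330769],
       [ 0.        ,  0.        ,  0.        ,  1.        ]])}
```

View pics/top0.png

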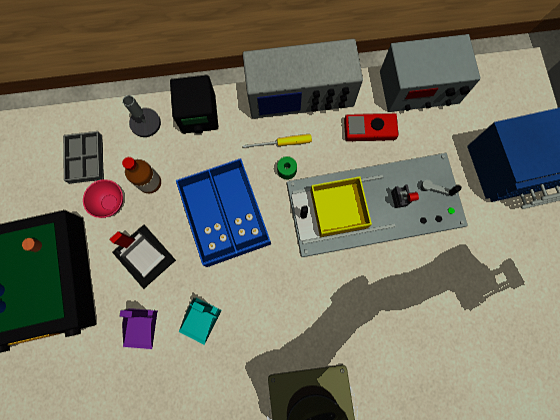

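View pics/scene0.png

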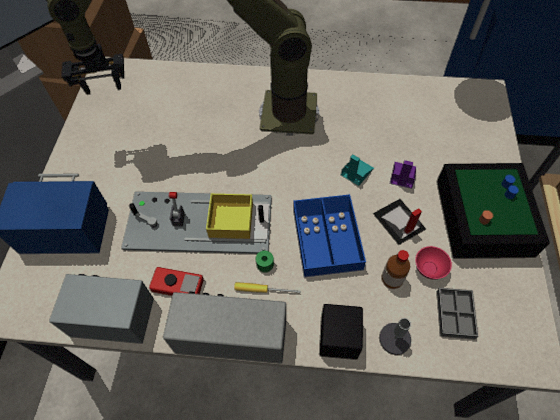

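Candidates for the scoop: the red-handled one on the black mat (top 122,240; scene 414,220), the turquoise one (top 200,320; scene 357,168) and the purple one (top 140,328; scene 404,172). By the description I choose the red-handled one. The top view also shows:
- Trough at about (223,212), with 4 beads visible in each lane.
- Hopper at (340,207).
- Red cam knob at (413,196).
- Feed knob at (455,188).
- Green notch at (451,211).

Next I take a coarse fix, then close wrist views.

```bash
cat > h.py <<'E'
from station import *
import cv2, numpy as np
from scipy.spatial.transform import Rotation as Rn
def cam(n):
    m=camera_model(n); im=read_camera(n); m['fish']=n=='wrist'; m['f']=210/np.tan(np.radians(m['fovy']/2)); return m,im
def save(im,f,box=None,k=1):
    if box: im=im[box[1]:box[3],box[0]:box[2]]
    cv2.imwrite('pics/'+f,cv2.resize(im[:,:,::-1],None,fx=k,fy=k,interpolation=cv2.INTER_CUBIC))
def ray(m,p):
    d=(np.array(p,float)-[m['cx'],m['cy']])/m['f']
    if m['fish']:
        r=np.hypot(*d); v=np.r_[d*np.sinc(r/np.pi),np.cos(r)]
    else: v=np.r_[d,1]
    T=m['world_from_camera']; return T[:3,3],T[:3,:3]@(v/np.linalg.norm(v))
def onz(m,p,z):
    o,v=ray(m,p); return o+v*(z-o[2])/v[2]
def proj(m,P):
    T=m['world_from_camera']; c=T[:3,:3].T@(np.array(P,float)-T[:3,3])
    if m['fish']:
        r=np.hypot(c[0],c[1]); th=np.arctan2(r,c[2]); d=c[:2]/r*th
    else: d=c[:2]/c[2]
    return d*m['f']+[m['cx'],m['cy']]
def tri(*obs):
    A=0;b=0
    for m,p in obs:
        o,v=ray(m,p); M=np.eye(3)-np.outer(v,v); A=A+M; b=b+M@o
    return np.linalg.solve(A,b)
R={'red':[((0,130,70),(8,255,255)),((172,130,70),(180,255,255))],'yellow':[((24,130,80),(34,255,255))],
 'green':[((50,150,80),(75,255,255))],'blue':[((105,130,40),(125,255,255))],'white':[((0,0,170),(180,60,255))]}
def blobs(im,c,amin=8):
    h=cv2.cvtColor(im,cv2.COLOR_RGB2HSV); k=sum(cv2.inRange(h,np.array(a),np.array(b)) for a,b in R[c])
    n,l,s,ce=cv2.connectedComponentsWithStats(k)
    return [(tuple(ce[i].round(1)),int(s[i,4]),(l==i).astype(np.uint8)) for i in range(1,n) if s[i,4]>=amin]
def near(im,c,p,r=40,amin=8):
    b=[x for x in blobs(im,c,amin) if np.hypot(*(np.array(x[0])-p))<r]
    return max(b,key=lambda x:x[1]) if b else None
def quad(k):
    c=max(cv2.findContours(k,0,2)[0],key=cv2.contourArea); return cv2.boxPoints(cv2.minAreaRect(c))
def Rdown(yaw,pitch=0):  # yaw (deg) of tool y axis
    a=np.radians(yaw); y=np.array([np.cos(a),np.sin(a),0]); z=np.array([0,0,-1.]); return np.c_[np.cross(y,z),y,z]
E
python3 - <<'E'
from h import *
t,it=cam('top'); s,i2=cam('scene')
for n,c,a,b in[('scoopH','red',(122,240),(414,220)),('hopper','yellow',(340,207),(230,217)),('cam','red',(413,197),(173,195)),('green','green',(451,211),(141,203)),('trough','blue',(223,212),(328,235))]:
    A=near(it,c,a,30);B=near(i2,c,b,30)
    print(n,A and A[:2],B and B[:2], A and B and tri((t,A[0]),(s,B[0])).round(3), A and onz(t,A[0],.06).round(3))
for n,p,z in[('trough',(223,212),.03),('scoop',(145,255),.006),('feedax',(423,186),.05)]: print(n,onz(t,p,z).round(3))
for p in [(177,178),(241,160),(271,243),(206,266)]: print('tr',onz(t,p,.061).round(3))
for p in [(288,182),(446,153),(467,225),(302,256)]: print('fd',onz(t,p,.015).round(3))
P=Rdown(90)
for x in (.3,.35,.4,.45,.5):
  for y in (.3,.15,-.15): print(x,y,inverse_kinematics([x,y,.35],P) is not None,end=' ')
st=read_state();T=camera_model('wrist')['world_from_camera'];print((st['orientation'].T@(T[:3,3]-st['ee_pos'])).round(3),(st['orientation'].T@T[:3,:3]).round(2))
E
```

```text
scoopH ((np.float64(115.3), np.float64(237.0)), 74) ((np.float64(416.4), np.float64(212.0)), 42) [0.489 0.435 0.119] [0.502 0.458 0.06 ]
hopper ((np.float64(339.3), np.float64(206.6)), 2187) ((np.float64(231.5), np.float64(216.0)), 1018) [ 0.511 -0.142  0.048] [ 0.508 -0.142  0.06 ]
cam ((np.float64(413.6), np.float64(196.2)), 70) ((np.float64(172.2), np.float64(194.2)), 36) [ 0.496 -0.321  0.129] [ 0.511 -0.346  0.06 ]
green ((np.float64(451.0), np.float64(210.3)), 35) ((np.float64(141.5), np.float64(202.7)), 14) [ 0.468 -0.456  0.018] [ 0.46  -0.437  0.06 ]
trough ((np.float64(222.8), np.float64(211.3)), 5805) ((np.float64(328.4), np.float64(236.1)), 4248) [0.544 0.174 0.024] [0.535 0.169 0.06 ]
trough [0.541 0.173 0.03 ]
scoop [0.453 0.4   0.006]
feedax [ 0.539 -0.38   0.05 ]
tr [0.644 0.285 0.061]
tr [0.673 0.106 0.061]
tr [0.433 0.051 0.061]
tr [0.395 0.226 0.061]
fd [ 0.608 -0.017  0.015]
fd [ 0.637 -0.479  0.015]
fd [ 0.422 -0.492  0.015]
fd [ 0.395 -0.028  0.015]
0.3 0.3 True 0.3 0.15 True 0.3 -0.15 True 0.35 0.3 True 0.35 0.15 True 0.35 -0.15 True 0.4 0.3 True 0.4 0.15 True 0.4 -0.15 True 0.45 0.3 True 0.45 0.15 True 0.45 -0.15 True 0.5 0.3 True 0.5 0.15 True 0.5 -0.15 True [ 0.074  0.    -0.123] [[-0.   -0.96 -0.28]
 [ 1.   -0.   -0.  ]
 [ 0.   -0.28  0.96]]
```

```bash
cat >> h.py <<'E'
import pickle
def shot(tag,x,y,z=.33,yaw=-90):
    move_pose([x,y,z],Rdown(yaw)); hold(.3); m,im=cam('wrist'); pickle.dump((m,im),open(f'{tag}.pkl','wb')); save(im,tag+'.png'); return m,im
E
python3 - <<'E'
from h import *
shot('wf1',.46,-.38); shot('wf2',.46,-.15); shot('wt',.48,.17); shot('ws',.42,.40)
shot('ws2',.42,.33)
ims=[pickle.load(open(t+'.pkl','rb'))[1] for t in('wf1','wf2','wt','ws')]
g=np.vstack([np.hstack(ims[:2]),np.hstack(ims[2:])])
save(cv2.resize(g,(800,600),interpolation=cv2.INTER_AREA),'grid.png')
print(read_state()['t'])
E
```

```text
6.8167
```

View pics/grid.png

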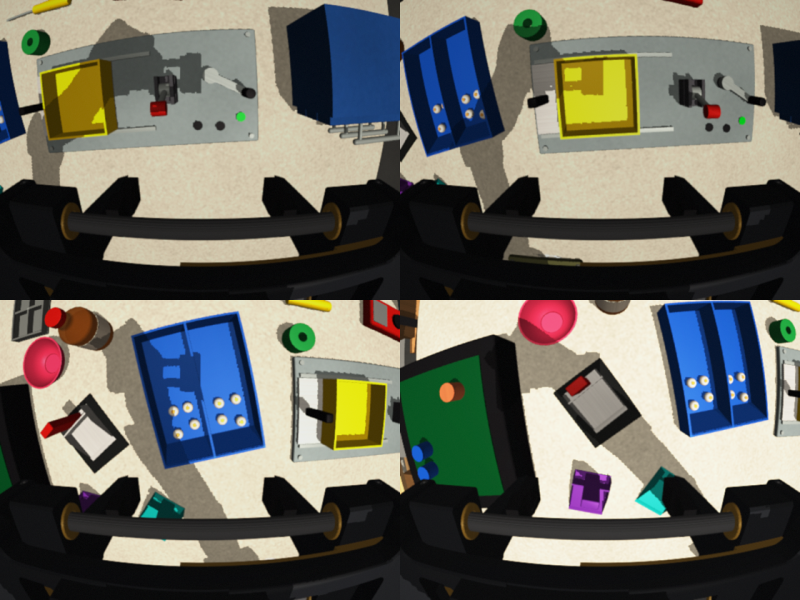

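The grid shows, clockwise from top left: the feeder from two places, the red-handled scoop on the black mat beside the green tray, and the trough with its bead clusters. The turquoise and purple scoops stand apart from it. Next: numeric fits and a close crop of the scoop.

```bash
cat >> h.py <<'E'
def ld(t): return pickle.load(open(t+'.pkl','rb'))
def rectz(m,k,z):
    c=max(cv2.findContours(k,0,1)[0],key=cv2.contourArea)[:,0,:]
    P=np.array([onz(m,p,z)[:2] for p in c]).astype(np.float32); r=cv2.minAreaRect(P); return np.array(r[0]),np.array(r[1]),r[2]
E
python3 - <<'E'
from h import *
m,im=ld('wt'); k=max((b for b in blobs(im,'blue',500) if 180<b[0][0]<400),key=lambda b:b[1]); print('trough',rectz(m,k[2],.061),k[1])
for t in('wf1','wf2'):
    m,im=ld(t); k=max(blobs(im,'yellow',500),key=lambda b:b[1]); print('hop',t,rectz(m,k[2],.078))
    h=cv2.cvtColor(im,cv2.COLOR_RGB2HSV); g=cv2.inRange(h,(0,0,90),(180,28,215)); g=cv2.morphologyEx(g,cv2.MORPH_OPEN,np.ones((3,3)))
    n,l,s,_=cv2.connectedComponentsWithStats(g); i=1+s[1:,4].argmax(); print('base',s[i],rectz(m,(l==i).astype(np.uint8),.015))
a,b=ld('wf1'),ld('wf2')
for c in('red','green'):
    P=[];
    for m,im in(a,b):
        q=[x for x in blobs(im,c,8) if proj(m,[.49,-.34,.1])[0]-60<x[0][0]<proj(m,[.47,-.456,.015])[0]+40 and x[0][1]>120]
        q=max(q,key=lambda x:x[1]); P.append((m,q[0])); 
    print(c,P[0][1],P[1][1],tri(*P).round(4))
m,im=ld('wt')
for x in blobs(im,'white',15):
    w=onz(m,x[0],.014)
    if .4<w[0]<.6 and .05<w[1]<.3: print('bead',x[:2],w.round(3))
m,im=shot('ws3',.385,.42,.24)
q=near(im,'red',proj(m,[.489,.435,.12]),80)
m2,im2=ld('ws2'); q2=near(im2,'red',proj(m2,[.489,.435,.12]),80); print('H',q[:2],q2[:2],tri((m,q[0]),(m2,q2[0])).round(4),rectz(m,q[2],.124))
save(im,'ws3c.png',(80,20,480,280),2)
E
```

```text
trough (array([0.54202664, 0.17094952]), array([0.24453029, 0.1861501 ]), 12.566079139709473) 27935
hop wf1 (array([ 0.54794145, -0.14411628]), array([0.04460443, 0.06049855]), 3.001094341278076)
base [   88    41   274   172 22912] (array([ 0.5198313 , -0.27580708]), array([0.21748316, 0.42346814]), 3.267509937286377)
hop wf2 (array([ 0.51957107, -0.14042106]), array([0.10297158, 0.10499389]), 3.857269287109375)
base [  184    51   313   164 27782] (array([ 0.51865178, -0.25313547]), array([0.21754539, 0.46608981]), 3.286074638366699)
red (np.float64(220.8), np.float64(152.3)) (np.float64(438.9), np.float64(156.0)) [ 0.4982 -0.3201  0.1321]
green (np.float64(336.7), np.float64(162.9)) (np.float64(478.7), np.float64(168.6)) [ 0.4702 -0.4561  0.0164]
bead ((np.float64(330.2), np.float64(138.8)), 112) [0.524 0.103 0.014]
bead ((np.float64(307.0), np.float64(144.4)), 117) [0.516 0.134 0.014]
bead ((np.float64(263.0), np.float64(150.5)), 119) [0.508 0.194 0.014]
bead ((np.float64(245.7), np.float64(155.0)), 67) [0.502 0.218 0.014]
bead ((np.float64(311.1), np.float64(167.7)), 117) [0.484 0.128 0.014]
bead ((np.float64(337.6), np.float64(169.9)), 108) [0.481 0.092 0.014]
bead ((np.float64(272.6), np.float64(174.1)), 120) [0.475 0.181 0.014]
bead ((np.float64(251.2), np.float64(186.9)), 78) [0.457 0.211 0.014]
H ((np.float64(261.7), np.float64(75.6)), 832) ((np.float64(183.4), np.float64(121.0)), 416) [0.4911 0.4338 0.1194] (array([0.49054301, 0.43349594]), array([0.01575755, 0.03024742]), 38.0512580871582)
```

View pics/ws3c.png

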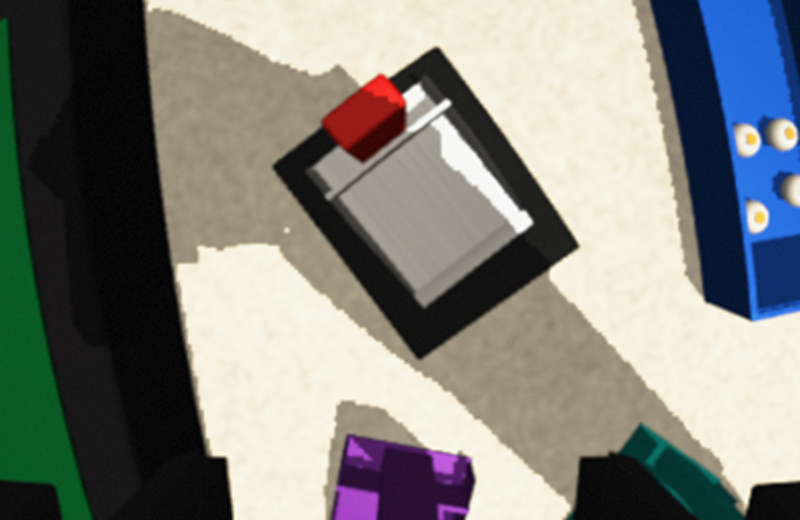

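The crop confirms the red-handled aluminium scoop, upright on the black mat. Its handle top is at crop (365,115) and its mouth faces lower right. Mat corners are at (437,47), (578,245), (419,357) and (274,165). Next: check reach, then grasp.

```bash
cat >> h.py <<'E'
def u(d): a=np.radians(d); return np.array([np.cos(a),np.sin(a),0])
class F:  # planar frame
    def __init__(s,o,yaw): s.o=np.r_[o,0.];s.yaw=yaw;s.R=Rn.from_euler('z',yaw,degrees=True).as_matrix()
    def w(s,*p): return s.o+s.R@np.array(p,float)
    def l(s,p): return s.R.T@(np.array(p)-s.o)
TR=F(np.array([.5420,.1709])-.011*u(12.57)[:2],12.57)
FD=F(np.array([.5187,-.2531])+.03*u(93.28)[:2],3.28)
HG=.092; SG=1
def tool(org,yaw,pitch,pt=(0,0,0)):
    """scoop local point pt at org; pitch>0: lip down (deg). returns TCP pos, orientation"""
    Rs=Rn.from_euler('ZY',[yaw,-pitch],degrees=True).as_matrix()
    p=np.array(org)+Rs@(np.array([.04,0,HG+.003])-pt)
    return p, Rs@np.c_[[0,-SG,0],[SG,0,0],[0,0,-1]]
E
python3 - <<'E'
import h; from h import *
m,im=ld('ws3'); c=np.array([onz(m,(a/2+80,b/2+20),.004)[:2] for a,b in[(437,47),(578,245),(419,357),(274,165)]])
print('mat',c.mean(0),np.linalg.norm(np.roll(c,-1,0)-c,axis=1),np.degrees(np.arctan2(*(c[0]-c[1])[::-1])))
R['yellow']=[((22,120,40),(36,255,255))]
for t in('wf1','wf2'):
    m,im=ld(t); k=max(blobs(im,'yellow',500),key=lambda b:b[1]); r=rectz(m,k[2],.078); print(r,FD.l(np.r_[r[0],0]))
for w in [(.330,138.8)]: pass
m,im=ld('wt')
for x in blobs(im,'white',15):
    q=TR.l(onz(m,x[0],.014))
    if abs(q[0])<.1 and abs(q[1])<.1: print((q*1000).round())
print(camera_model('top')['fovy'], FD.l([.4702,-.4561,0]),FD.l([.4982,-.3201,0]))
hop=FD.w(0,.082)
for sg in(1,-1):
    h.SG=sg
    T=dict(mat=tool([.459,.409,.004],38,0),land=tool(TR.w(.07,.046,.004),TR.yaw,0),landR=tool(TR.w(.07,-.046,.004),TR.yaw,0),end=tool(TR.w(-.03,.046,.004),TR.yaw,0),
     tilt=tool(TR.w(-.02,.046,.05),TR.yaw,-20),hov=tool(TR.w(-.03,0,.15),TR.yaw,-20))
    for p in(0,30,45,60): T['pour%d'%p]=tool([hop[0]+.02,hop[1],.065],FD.yaw,p,(-.05,0,0))
    for k,v in T.items():
        q=inverse_kinematics(*v); print(sg,k,None if q is None else np.round(q))
E
```

```text
mat [0.45493623 0.4054332 ] [0.13590963 0.11131643 0.13620543 0.11110325] 36.135442322394056
(array([ 0.51306725, -0.15514803]), array([0.13504818, 0.15743466]), 3.1456263065338135) [-1.91526707e-05  6.81137917e-02  0.00000000e+00]
(array([ 0.51247823, -0.14518589]), array([0.13429743, 0.13420671]), 3.3369979858398438) [-3.72116076e-05  7.80933144e-02  0.00000000e+00]
[-21. -62.  14.]
[-22. -30.  14.]
[-17.  30.  14.]
[-18.  54.  14.]
[-55. -29.  14.]
[-66. -64.  14.]
[-52.  25.  14.]
[-63.  58.  14.]
54.00590234623604 [-0.0600353 -0.2298925  0.       ] [-0.02429986 -0.09571733  0.        ]Traceback (most recent call last):
  File "<stdin>", line 13, in <module>
  File "h.py", line 51, in w
    def w(s,*p): return s.o+s.R@np.array(p,float)
                            ~~~^~~~~~~~~~~~~~~~~~
ValueError: matmul: Input operand 1 has a mismatch in its core dimension 0, with gufunc signature (n?,k),(k,m?)->(n?,m?) (size 2 is different from 3)
```

```bash
echo 'HOP=np.array([.5125,-.1452,.027])' >> h.py; python3 - <<'E'
import h; from h import *
hop=HOP
for sg in(1,-1):
    h.SG=sg
    T=dict(mat=tool([.459,.409,.004],38,0),land=tool(TR.w(.07,.046,.004),TR.yaw,0),landR=tool(TR.w(.07,-.046,.004),TR.yaw,0),end=tool(TR.w(-.03,.046,.004),TR.yaw,0),
     tilt=tool(TR.w(-.02,.046,.05),TR.yaw,-20),hov=tool(TR.w(-.03,0,.15),TR.yaw,-20))
    for p in(0,30,45,60): T['pour%d'%p]=tool([hop[0]+.02,hop[1],.065],FD.yaw,p,(-.05,0,0))
    for k,v in T.items():
        q=inverse_kinematics(*v); print(sg,k,None if q is None else np.round(q))
E
```

```text
Traceback (most recent call last):
  File "scipy/spatial/transform/_rotation.pyx", line 1143, in scipy.spatial.transform._rotation.Rotation.from_matrix
ValueError: Non-positive determinant (left-handed or null coordinate frame) in rotation matrix 0: [[ 0.61566148  0.78801075  0.        ]
 [-0.78801075  0.61566148  0.        ]
 [ 0.          0.         -1.        ]].
```

```bash
sed -i 's/\[0,-SG,0\]/[0,SG,0]/' h.py; python3 - <<'E'
import h; from h import *
hop=HOP
for sg in(1,-1):
    h.SG=sg
    T=dict(mat=tool([.459,.409,.004],38,0),land=tool(TR.w(.07,.046,.004),TR.yaw,0),landR=tool(TR.w(.07,-.046,.004),TR.yaw,0),end=tool(TR.w(-.03,.046,.004),TR.yaw,0),
     tilt=tool(TR.w(-.02,.046,.05),TR.yaw,-20),hov=tool(TR.w(-.03,0,.15),TR.yaw,-20))
    for p in(0,30,45,60): T['pour%d'%p]=tool([hop[0]+.02,hop[1],.065],FD.yaw,p,(-.05,0,0))
    for k,v in T.items():
        q=inverse_kinematics(*v); print(sg,k,None if q is None else np.round(q))
E
```

```text
1 mat [-25.  58. -40.  90.  46.  49. -45.]
1 land [ -7.  58. -36.  86.  41.  49. -45.]
1 landR [  2.  58. -37.  88.  42.  49. -38.]
1 end [ -9.  52. -32. 105.  45.  36. -56.]
1 tilt [ -4.  63. -44.  77.  32.  74. -38.]
1 hov [  0.  55. -46.  77.  28.  81. -34.]
1 pour0 [ 29.  52. -40.  91.  40.  51. -22.]
1 pour30 [ 54.  56. -72. 125. 104.  46. -79.]
1 pour45 [  55.   57.  -65.  141.  144.   53. -112.]
1 pour60 None
-1 mat [ -64.   60.   37.   92.  -48.   45. -147.]
-1 land [  6.  72. -72.  86.  70.  74. 118.]
-1 landR [ -35.   60.   37.   90.  -47.   46. -145.]
-1 end [ -47.   56.   37.  107.  -56.   37. -142.]
-1 tilt [ -48.   72.   62.   80.  -54.   84. -148.]
-1 hov [ -45.   63.   62.   80.  -45.   88. -147.]
-1 pour0 [   0.   49.   16.   93.  -18.   41. -152.]
-1 pour30 [ 21.  38. -11. 127. 188.  13.  10.]
-1 pour45 [ 33.  45. -23. 142. 182.  46.  23.]
-1 pour60 None
```

```bash
python3 - <<'E'
from h import *
H=np.array([.4905,.4335]); yaw=38.05
o=np.r_[H-.04*u(yaw)[:2],.004]
p,Rt=tool(o,yaw,0)
set_gripper(.06); move_pose(p+[0,0,.1],Rt); print('hit',move_straight(p,.1,contact_N=6))
set_gripper(0.0,45); hold(.3); s=read_state(); print(s['grip_width'],s['finger_force'],s['ee_pos']-p,s['ft_force'])
f0=s['ft_force']; move_straight(p+[0,0,.15],.1); hold(.3); s=read_state(); print(s['grip_width'],s['ft_force'],s['t'])
m,im=cam('scene'); save(im,'g1.png',(330,120,480,270),4)
E
```

```text
hit False
0.01586568552108469 44.970296854153275 [-3.45675324e-05 -3.98082875e-05  6.08852308e-06] [ 0.10497496 -0.68733716  0.39191467]
0.01548063234127919 [ 0.13550288 -0.08557441 -1.81927832] 14.1333
```

View pics/g1.png

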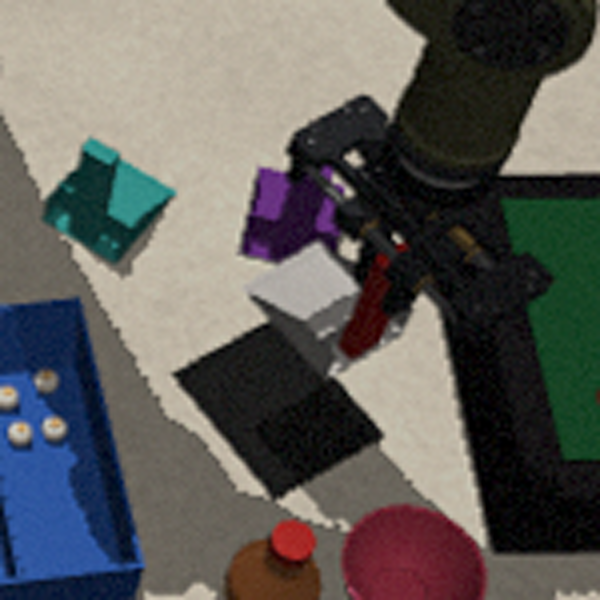

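```bash
python3 - <<'E'
from h import *
t,it=cam('top'); s,i2=cam('scene'); 
A=near(it,'red',(129,163),15); B=near(i2,'red',(403,256),15); print(A and A[:2],B and B[:2]); print(tri((t,A[0]),(s,B[0])),onz(t,(152,190),0))
print(TR.w(.188,.084,0),TR.w(.055,.046,0),TR.w(.095,.046,0)); print('y clr local',TR.l(tri((t,A[0]),(s,B[0]))))
E
```

```text
None ((np.float64(402.8), np.float64(254.7)), 92)Traceback (most recent call last):
  File "<stdin>", line 3, in <module>
TypeError: 'NoneType' object is not subscriptable
```

```bash
python3 - <<'E'
from h import *
s=dict(camera_model('scene'),fish=False);t=dict(camera_model('top'),fish=False)
for m in(s,t): m['f']=210/np.tan(np.radians(m['fovy']/2))
it=cv2.imread('pics/top0.png')[:,:,::-1]
A=near(it,'red',(129,163),15); P=tri((t,A[0]),(s,(402.8,254.7))); print(P,TR.l(P))
print(TR.w(.188,.084,0),TR.w(.055,.046,0))
E
```

```text
[0.66248887 0.37806268 0.16614956] [0.17368613 0.1759749  0.16614956]
[0.69647635 0.29140749 0.        ] [0.57493428 0.22537324 0.        ]
```

```bash
cat >> h.py <<'E'
LIP=(-.05,0,0)
def go(org,yaw,pitch,pt=(0,0,0),v=.15,N=None):
    p,Rt=tool(org,yaw,pitch,pt); return move_straight(p,v,attitude=Rt,contact_N=N)
def st(tag):
    s=read_state(); print(tag,'t%.1f'%s['t'],'F',s['ft_force'].round(1),'w%.4f'%s['grip_width'],s['ee_pos'].round(4))
E
python3 - <<'E'
from h import *
Y=TR.yaw; y=.046
go(TR.w(.008,y,.15),Y,1,LIP,.2); go(TR.w(.008,y,.02),Y,1,LIP,.15); st('above')
print(go(TR.w(.008,y,.001),Y,1,LIP,.02,3)); st('touch')
z=read_state()['ee_pos'][2]-tool(TR.w(.008,y,0),Y,1,LIP)[0][2]; print('lip z',z)
print(go(TR.w(-.075,y,z),Y,1,LIP,.06,15)); st('slide')
print(go(TR.w(-.0815,y,z),Y,1,LIP,.03,12)); st('end')
e=TR.l(read_state()['ee_pos']-tool([0,0,0],Y,1,LIP)[0]); print('lip at',e)
m,im=cam('top'); save(im,'s1.png',(160,140,300,280),4); m,im=cam('scene'); save(im,'s1s.png',(280,180,380,280),5)
E
```

```text
above t16.6 F [ 0.1 -0.1 -1.3] w0.0154 [0.6159 0.235  0.1176]
True
touch t17.4 F [ 0.5 -0.9  5.2] w0.0155 [0.6153 0.2343 0.1001]
lip z 0.003588240955247776
False
slide t18.9 F [2.7 0.5 5.2] w0.0155 [0.5347 0.2165 0.1003]
False
end t19.3 F [3.9 1.  5.4] w0.0158 [0.528  0.2151 0.1002]
lip at [-0.08133726  0.04617225  0.00365548]
```

View pics/s1s.png

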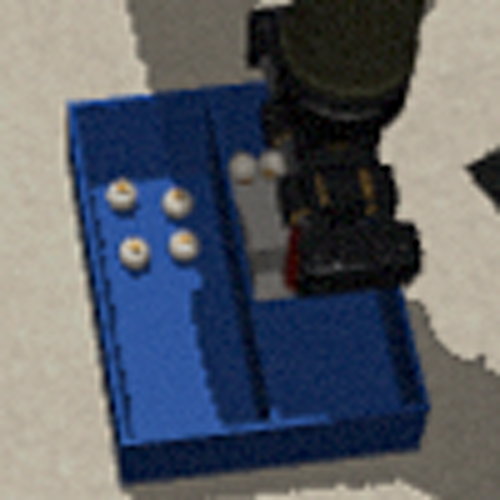

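```bash
python3 - <<'E'
from h import *
Y=TR.yaw; y=.046
hx=-.0815+.1
go(TR.w(hx,y,.007),Y,-6,(.05,0,0),.04); go(TR.w(hx+.003,y,.009),Y,-18,(.05,0,0),.05); st('tilt')
go(TR.w(hx+.01,y,.10),Y,-20,(.05,0,0),.08); hold(.5); st('up')
m,im=cam('top'); save(im,'s2.png',(160,140,300,280),4); m,im=cam('scene'); save(im,'s2s.png',(280,180,380,280),5)
E
```

```text
tilt t20.4 F [-0.  -1.2 -1.6] w0.0153 [0.5602 0.2224 0.1021]
up t22.2 F [ 0.3 -0.2 -1.9] w0.0158 [0.5716 0.2246 0.1927]
```

View pics/s2s.png

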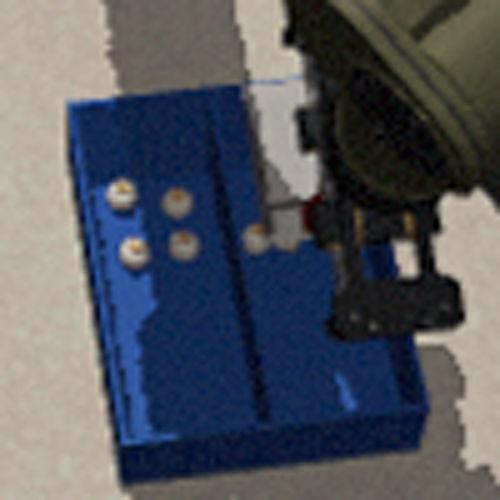

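```bash
python3 - <<'E'
from h import *
m,im=cam('wrist'); a=cv2.imread('pics/s2.png')[:,:,::-1]; a=cv2.resize(a,(420,420))
save(np.hstack([im[:, :][:420],a])[:, :],'s3.png',None,.81)
E
```

```text
(no output)
```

View pics/s3.png

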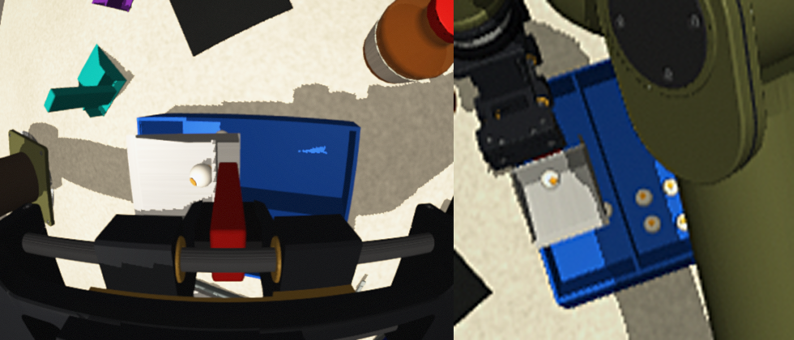

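The scene crop shows two beads back on the left-lane floor (257,238 and 285,238). The wrist view shows at least one bead riding in the scoop. I'll deliver what is aboard, then scoop again with the lip held against the slope while tilting.

```bash
cat >> h.py <<'E'
def deliver():
    yw=FD.yaw; L=lambda dx,z: FD.w(*(FD.l(HOP)[:2]+[dx,0]),z)
    p,_=tool([0,0,0],TR.yaw,-20)
    o=read_state()['ee_pos']; o=o-p; go(np.r_[o[:2],.13],TR.yaw,-20,v=.12)
    go(L(.03,.185),yw,-20,LIP,.16); go(L(.03,.115),yw,-12,LIP,.12); st('over')
    go(L(.03,.094),yw,0,LIP,.08); go(L(.03,.086),yw,12,LIP,.05); go(L(.025,.075),yw,25,LIP,.05); go(L(.02,.068),yw,38,LIP,.06); hold(.6); st('poured')
    r=cam('wrist'); rt=cam('top')
    go(L(.03,.10),yw,0,LIP,.12); go(L(.03,.2),yw,0,LIP,.2); st('out')
    return r,rt
E
python3 - <<'E'
from h import *
(m,im),(t,it)=deliver()
m2,i2=cam('scene')
b=cv2.resize(i2[170:270,180:380],(800,400),interpolation=cv2.INTER_CUBIC)
save(b,'d1.png')
E
```

```text
over t25.7 F [-0.2  0.6 -0.6] w0.0157 [ 0.6504 -0.1371  0.1898]Traceback (most recent call last):
  File "<stdin>", line 2, in <module>
  File "h.py", line 72, in deliver
    go(L(.03,.094),yw,0,LIP,.08); go(L(.03,.086),yw,12,LIP,.05); go(L(.025,.075),yw,25,LIP,.05); go(L(.02,.068),yw,38,LIP,.06); hold(.6); st('poured')
                                                                 ~~^^^^^^^^^^^^^^^^^^^^^^^^^^^^
  File "h.py", line 64, in go
    p,Rt=tool(org,yaw,pitch,pt); return move_straight(p,v,attitude=Rt,contact_N=N)
                                        ~~~~~~~~~~~~~^^^^^^^^^^^^^^^^^^^^^^^^^^^^^
station.MotionError: the arm cannot follow that straight line within its joint ranges
```

```bash
python3 - <<'E'
from h import *
print(read_state()['joint_positions'].round())
L=lambda dx,z: FD.w(*(FD.l(HOP)[:2]+[dx,0]),z)
for yo in(0,20,40,-20,-40,):
  for dx,z,p in((.03,.08,20),(.03,.08,25),(.02,.07,38)):
    if yo: 
        c=L(0,z)+ (Rn.from_euler('z',yo,degrees=True).as_matrix()@(L(dx,z)-L(0,z)))
    else: c=L(dx,z)
    q=inverse_kinematics(*tool(c,FD.yaw+yo,p,LIP)); print(yo,p,None if q is None else np.round(q))
E
```

```text
[ 31.  45. -37. 103.  45.  34. -28.]
0 20 [ 29.  40. -29. 113.  55.  17. -38.]
0 25 [ 22.  37. -15. 119.  88.   2. -72.]
0 38 [ 56.  56. -72. 134. 123.  48. -95.]
20 20 [ 38.  44. -43. 112.  53.  23. -16.]
20 25 [ 38.  42. -39. 117.  58.  13. -20.]
20 38 [ 62.  57. -71. 128. 114.  30. -64.]
40 20 [ 44.  48. -55. 111.  50.  31.   6.]
40 25 [ 49.  49. -58. 113.  52.  26.   6.]
40 38 [ 63.  56. -66. 120.  68.  17.   1.]
-20 20 [ 21.  39. -16. 114.  55.  15. -59.]
-20 25 [ 49.  55. -72. 118.  93.  56. -88.]
-20 38 [  48.   56.  -72.  136.  118.   65. -117.]
-40 20 [ 14.  38.  -7. 114.  53.  17. -77.]
-40 25 [  47.   55.  -72.  117.   91.   66. -107.]
-40 38 [  40.   57.  -72.  133.  108.   79. -133.]
```

```bash
cat >> h.py <<'E'
def deliver(start=0,YO=40):
    yw=FD.yaw+YO; L=lambda dx,z: HOP*[1,1,0]+dx*u(yw)+[0,0,z]
    if not start:
        o=read_state()['ee_pos']-tool([0,0,0],TR.yaw,-20)[0]; go(np.r_[o[:2],.13],TR.yaw,-20,v=.12)
        go(L(.03,.185),yw,-20,LIP,.16); go(L(.03,.115),yw,-12,LIP,.12); st('over'); go(L(.03,.094),yw,0,LIP,.08)
    go(L(.03,.088),yw,12,LIP,.05); go(L(.025,.078),yw,24,LIP,.05); go(L(.02,.07),yw,36,LIP,.06); hold(.6); st('poured')
    r=cam('wrist'); rt=cam('top')
    go(L(.03,.10),yw,5,LIP,.12); go(L(.03,.2),yw,0,LIP,.2); st('out')
    return r,rt
E
python3 - <<'E'
from h import *
(m,im),(t,it)=deliver(1)
m2,i2=cam('scene')
b=cv2.resize(i2[170:270,180:380],(800,400),interpolation=cv2.INTER_CUBIC)
save(b,'d1.png')
E
```

```text
poured t30.3 F [ 0.2 -0.5 -0.5] w0.0157 [ 0.5394 -0.1198  0.1998]
out t31.8 F [ 0.1 -0.7 -1.8] w0.0161 [ 0.5986 -0.065   0.2937]
```

View pics/d1.png

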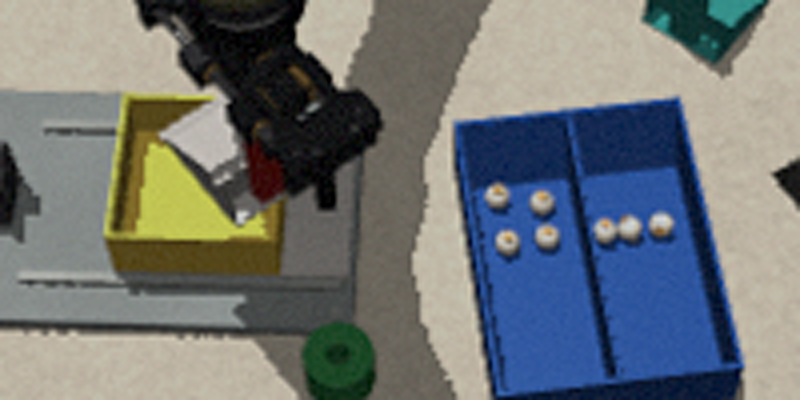

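Three beads remain in the left lane in a row (scene crop 605-660,230), four are in the right lane, and none are on the bench. Scoop again, pressing firmly to the slope and following it up.

```bash
cat >> h.py <<'E'
def beads(n='scene',z=.014):
    m,im=cam(n); out=[]
    for x in blobs(im,'white',4):
        q=TR.l(onz(m,x[0],z))
        if -.1<q[0]<.13 and abs(q[1])<.09: out.append(q[:2].round(3))
    return out
def scoop(y,x0=.008,vdown=1):
    Y=TR.yaw
    go(TR.w(x0,y,.15),Y,1,LIP,.2); go(TR.w(x0,y,.02),Y,1,LIP,.15)
    print('touch',go(TR.w(x0,y,.001),Y,1,LIP,.02,3))
    z=read_state()['ee_pos'][2]-tool(TR.w(x0,y,0),Y,1,LIP)[0][2]
    print(go(TR.w(-.076,y,z),Y,1,LIP,.06,20)); st('slide')
    print('wall',go(TR.w(-.092,y,z),Y,1,LIP,.015,9)); st('end'); hold(.3)
    e=TR.l(read_state()['ee_pos']-tool([0,0,0],Y,1,LIP)[0]); print('lip at',e.round(4))
    r=cam('scene')
    s=np.array([-.0262,0,.0562])/.062; e0=np.array([e[0],y,e[2]])
    for k,p in((.008,-4),(.016,-9),(.028,-16),(.036,-20)): go(TR.w(*(e0+s*k)),Y,p,LIP,.04)
    st('tilted'); q=TR.w(*(e0+s*.036+[.012,0,.02])); go(q,Y,-20,LIP,.06); go(q+[0,0,.08],Y,-20,LIP,.1); st('up')
    return r
E
python3 - <<'E'
from h import *
print(beads())
m,im=scoop(.046,.012)
print(beads())
i2=cam('scene')[1]; w=cam('wrist')[1]
f=lambda a:cv2.resize(a[180:280,280:380],(400,400),interpolation=cv2.INTER_CUBIC)
save(np.hstack([f(im),f(i2)]),'s4.png')
E
```

```text
[array([-0.068, -0.066]), array([-0.056, -0.03 ]), array([-0.027,  0.066]), array([-0.024,  0.018]), array([-0.024,  0.039]), array([-0.026, -0.029]), array([-0.024, -0.064])]
touch True
False
slide t36.9 F [2.6 0.1 5.6] w0.0156 [0.5338 0.2163 0.1004]
wall True
end t37.7 F [ 1.7  0.7 -0.9] w0.0157 [0.5265 0.2147 0.1015]
lip at [-0.0829  0.0462  0.005 ]
tilted t39.1 F [ 4.5 -0.6  4.4] w0.0158 [0.5401 0.218  0.0967]
up t40.6 F [-0.9  0.2 -2.2] w0.0158 [0.5512 0.2198 0.1955]
[array([-0.068, -0.067]), array([-0.026, -0.065])]
```

View pics/s4.png

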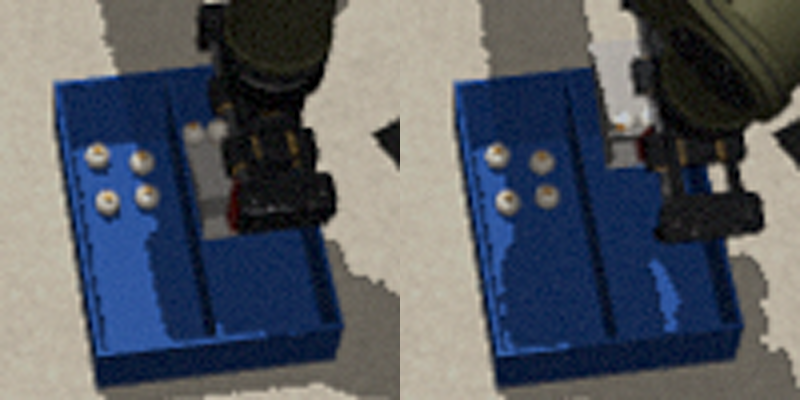

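Right panel: beads now sit against the scoop's back wall, and the visible left-lane floor is clear. Deliver.

```bash
python3 - <<'E'
from h import *
deliver()
print(beads())
f=lambda a:cv2.resize(a[170:270,180:380],(800,400),interpolation=cv2.INTER_CUBIC)
save(f(cam('scene')[1]),'d2.png')
E
```

```text
over t43.5 F [ 0.2  0.4 -1. ] w0.0157 [ 0.6131 -0.0502  0.1897]
poured t46.5 F [ 0.4  0.3 -1.7] w0.0156 [ 0.5394 -0.1198  0.1998]
out t48.0 F [ 0.4 -0.1 -1.8] w0.0156 [ 0.5986 -0.065   0.2936]
[array([-0.068, -0.066]), array([-0.056, -0.03 ]), array([-0.026, -0.029]), array([-0.024, -0.065])]
```

View pics/d2.png

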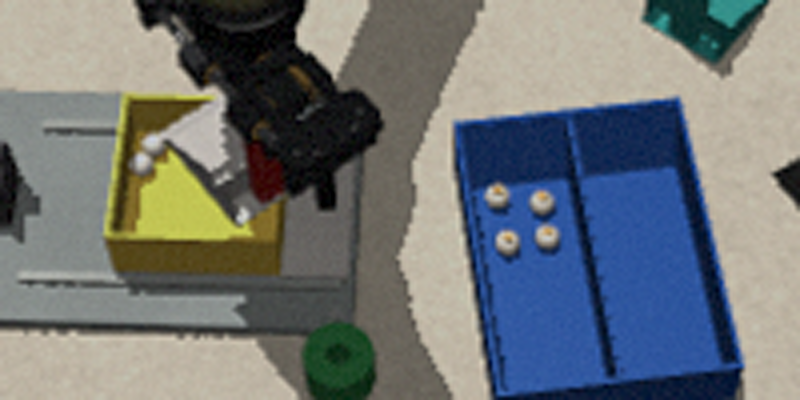

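Left lane empty, and beads are visible in the hopper at (145,150). Now the right lane, then deliver, checking the lanes in between.

```bash
python3 - <<'E'
from h import *
scoop(-.046,.010); print(beads(),beads('top'))
deliver(); print(beads(),beads('top'))
f=lambda a:cv2.resize(a[170:270,180:380],(800,400),interpolation=cv2.INTER_CUBIC)
save(f(cam('scene')[1]),'d3.png')
E
```

```text
touch True
False
slide t52.7 F [4.2 0.7 5.9] w0.0155 [0.5537 0.1265 0.1005]
wall True
end t53.5 F [ 2.  -0.   0.6] w0.0156 [0.5463 0.125  0.1016]
lip at [-0.0831 -0.0458  0.0051]
tilted t55.0 F [4.3 0.8 3. ] w0.0157 [0.56   0.128  0.0969]
up t56.5 F [ 0.3 -0.1 -1.2] w0.0157 [0.571  0.13   0.1957]
[] [array([-0.026, -0.02 ])]
over t58.7 F [-0.5  0.4 -2.6] w0.0158 [ 0.6131 -0.05    0.1897]
poured t61.8 F [-0.2  0.5 -0.3] w0.0154 [ 0.5394 -0.1198  0.1998]
out t63.2 F [-0.3 -0.1 -2.2] w0.0159 [ 0.5986 -0.065   0.2936]
[] []
```

View pics/d3.png

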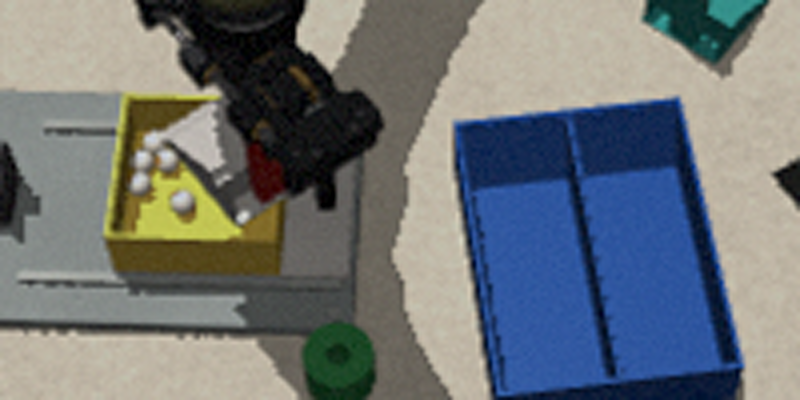

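Trough empty; beads are in the hopper. Return the scoop to its mat, then check hopper and mat.

```bash
cat >> h.py <<'E'
MAT=np.array([.4560,.4065,0.])
E
python3 - <<'E'
from h import *
go(MAT+[0,0,.18],37.5,0,v=.22); go(MAT+[0,0,.015],37.5,0,v=.12)
print(go(MAT+[0,0,.002],37.5,0,v=.02,N=3)); st('down')
set_gripper(.06); hold(.3); p=read_state()['ee_pos']; move_straight(p+[0,0,.12],.12)
m,im=shot('ws4',.385,.40,.27)
q=near(im,'red',proj(m,[.49,.434,.12]),60); print('H',rectz(m,q[2],.124))
m,im2=shot('wf3',.44,-.14,.30)
n=[onz(m,b[0],.037) for b in blobs(im2,'white',10)]; print('hop',[(x-HOP).round(3)[:2] for x in n if np.abs((x-HOP)[:2]).max()<.07])
m3,im3=shot('wf4',.44,-.30,.25)
a=im[0:280,80:480];b=im2[0:280,80:480];c=im3[0:280,80:480]
save(np.vstack([np.hstack([a,b]),np.hstack([c,c*0])]),'chk.png'); st('')
E
```

```text
True
down t67.9 F [-0.2 -0.6  3.8] w0.0158 [0.4877 0.4308 0.0991]Traceback (most recent call last):
  File "<stdin>", line 6, in <module>
TypeError: 'NoneType' object is not subscriptable
```

```bash
python3 - <<'E'
from h import *
m,im=ld('ws4'); print([b[:2] for b in blobs(im,'red',30)],proj(m,[.49,.434,.12]))
m,im2=shot('wf3',.44,-.14,.30)
n=[onz(m,b[0],.037) for b in blobs(im2,'white',10)]; print('hop',[(x-HOP).round(3)[:2] for x in n if np.abs((x-HOP)[:2]).max()<.07])
m3,im3=shot('wf4',.44,-.30,.25)
a=im[0:280,80:480];b=im2[0:280,80:480];c=im3[0:280,80:480]
save(np.vstack([np.hstack([a,b]),np.hstack([c,c*0])]),'chk.png'); st('')
E
```

```text
[((np.float64(211.5), np.float64(19.1)), 2783), ((np.float64(51.1), np.float64(96.7)), 96)] [240.01406733  79.77612739]
hop [array([ 0.011, -0.016]), array([-0.003, -0.052]), array([-0.025, -0.054]), array([-0.028, -0.034]), array([-0.033, -0.013]), array([-0.037, -0.003]), array([-0.043, -0.048]), array([-0.05, -0.03]), array([-0.052, -0.   ])]
 t75.1 F [-0.6 -0.6 -0.1] w0.0596 [ 0.4406 -0.2989  0.2504]
```

View pics/chk.png

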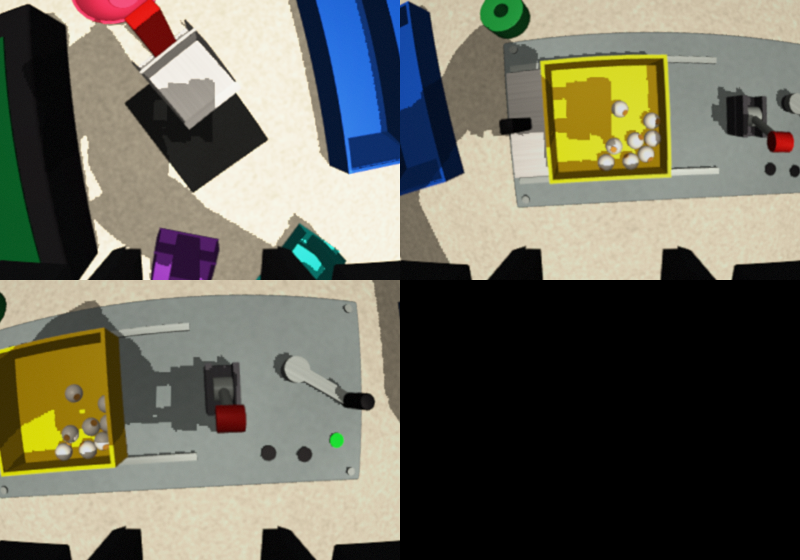

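All 8 beads are in the hopper (chk right panel: 606-652, 108-160), the feed knob at (360,400) and green mark at (337,440) in the lower panel. However, the scoop is standing displaced up-left of its mat position, probably the knock. Re-measure it.

```bash
python3 - <<'E'
from h import *
m,im=shot('ws5',.42,.43,.30)
bs=[b for b in blobs(im,'red',60)]; print([b[:2] for b in bs])
m2,im2=shot('ws6',.42,.36,.30); print([b[:2] for b in blobs(im2,'red',60)])
save(im,'ws5c.png',(80,0,480,280),2); st('')
E
```

```text
[((np.float64(225.1), np.float64(24.9)), 3789), ((np.float64(263.8), np.float64(64.8)), 1037)]
[((np.float64(171.7), np.float64(29.8)), 4643), ((np.float64(217.2), np.float64(68.5)), 71)]
 t78.8 F [-0.5 -0.9  0.2] w0.0601 [0.4198 0.3608 0.2998]
```

View pics/ws5c.png

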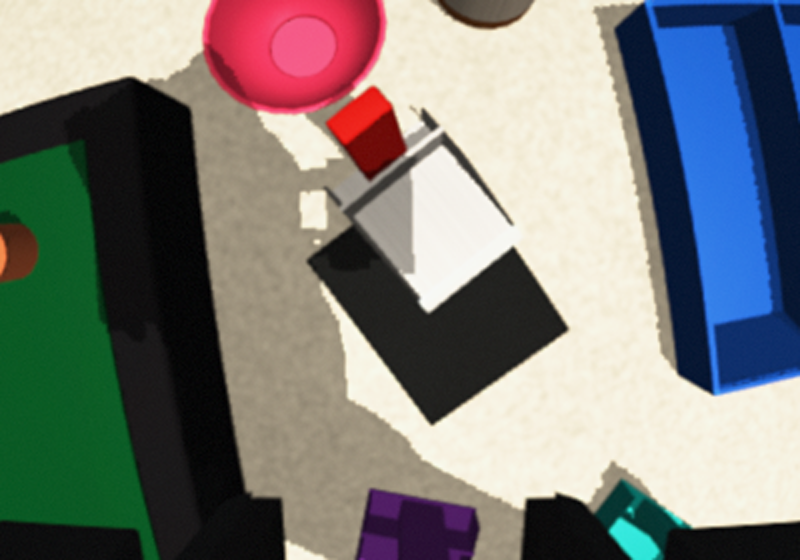

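```bash
python3 - <<'E'
from h import *
m,im=ld('ws5')
b=near(im,'red',(264,65),20)
v=im[:,:,0]
print(np.percentile(v[b[2]>0],[5,25,50,75,95]))
k=((b[2]>0)&(v>165)).astype(np.uint8); print(k.sum(),rectz(m,k,.124))
for z in (.118,.124,.130): print(z,rectz(m,k,z)[1])
E
```

```text
[103. 111. 121. 235. 239.]
479 (array([0.54949123, 0.44985995]), array([0.01491554, 0.02836846]), 39.219566345214844)
0.118 [0.0152145  0.02893708]
0.124 [0.01491554 0.02836846]
0.13 [0.01461653 0.02779981]
```

```bash
python3 - <<'E'
from h import *
m,im=ld('ws5'); px=lambda a,b:(a/2+80,b/2)
for zl,zh in((.006,.124),(.0095,.119)):
    a=onz(m,px(428,314),zl);b=onz(m,px(517,249),zl); H=onz(m,(0,0),0)
    k=near(im,'red',(264,65),20); kk=((k[2]>0)&(im[:,:,0]>165)).astype(np.uint8); h=rectz(m,kk,zh)[0]
    n=(b-a)[:2]; L=np.hypot(*n); d=np.array([-n[1],n[0]])/L; mid=(a+b)[:2]/2
    print(zl,'w',L,'yaw',np.degrees(np.arctan2(d[1],d[0])),'dist',(h-mid)@d,'lat',(h-mid)@(n/L),h,mid)
c=np.array([onz(m,px(*q),.004)[:2] for q in[(567,328),(433,423),(308,261)]]); print('mat mid of diag',(c[0]+c[2])/2, np.linalg.norm(c[0]-c[1]),np.linalg.norm(c[2]-c[1]))
save(im,'x.png',(200,20,380,200),4)
E
```

```text
0.006 w 0.0714092072103225 yaw 37.03838766815195 dist 0.10815413362830087 lat 0.00042656615304916684 [0.54949123 0.44985995] [0.46290218 0.38505381]
0.0095 w 0.07081032542679622 yaw 37.03838766815194 dist 0.10866745137478531 lat 0.0008589678720367991 [0.55042088 0.45019785] [0.46316163 0.38542767]
mat mid of diag [0.45472082 0.4058244 ] 0.11029102415051588 0.13583812745706395
```

View pics/x.png

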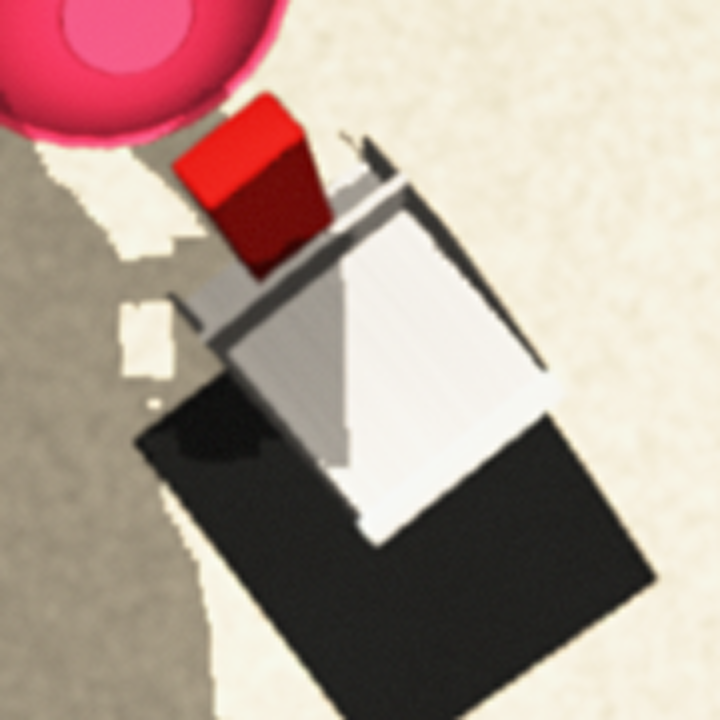

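```bash
python3 - <<'E'
from h import *
m,im=ld('ws5')
k=near(im,'red',(264,65),20); kk=((k[2]>0)&(im[:,:,0]>165)).astype(np.uint8)
for zl,zh in((.006,.124),(.0115,.119)):
    a=onz(m,(294.,156.5),zl);b=onz(m,(341,116.2),zl); h=rectz(m,kk,zh)[0]
    n=(b-a)[:2]; L=np.hypot(*n); d=np.array([-n[1],n[0]])/L; mid=(a+b)[:2]/2
    print(zl,'w',L,'yaw',np.degrees(np.arctan2(d[1],d[0])),'dist',(h-mid)@d,'lat',(h-mid)@(n/L),h,mid)
print('tip z of handle base front', onz(m,(200+265/4,20+275/4),.036))
E
```

```text
0.006 w 0.0802704549999156 yaw 41.5369251940578 dist 0.10449638520272969 lat 0.003938195608012229 [0.54949123 0.44985995] [0.46866127 0.38351598]
0.0115 w 0.07921257291747644 yaw 41.536925194057794 dist 0.10476494454764818 lat 0.00453662706472404 [0.55042088 0.45019785] [0.46899308 0.38412373]
tip z of handle base front [0.52688406 0.44743283 0.036     ]
```

The scoop leans back about 7° over the mat's rear edge: lip-to-handle-top distance is 104 mm instead of 90. Regrasp with that tilt and set it back.

```bash
python3 - <<'E'
from h import *
H=np.array([.5500,.4500]); yaw=39.5; t=-7
Rs=Rn.from_euler('ZY',[yaw,-t],degrees=True).as_matrix()
o=np.r_[H,0]-Rs@[.04,0,.12]; o[2]=-(Rs@[.05,0,0])[2]; print('origin',o,'top z',(o+Rs@[.04,0,.12])[2])
p,Rt=tool(o,yaw,t); ax=Rs[:,2]
set_gripper(.06); move_pose(p+.1*ax,Rt); print('hit',move_straight(p,.08,contact_N=5)); st('at')
set_gripper(0,45); hold(.2); st('grip')
move_straight(read_state()['ee_pos']+[0,0,.06],.06); st('lift')
m,im=cam('scene'); i2=cam('top')[1]
f=lambda a,x,y:cv2.resize(a[y:y+100,x:x+100],(400,400),interpolation=cv2.INTER_CUBIC)
save(np.hstack([f(im,360,160),f(i2,80,190)]),'rg.png')
E
```

```text
origin [0.50808059 0.41544431 0.00609347] top z 0.1203242316310101
hit False
at t82.0 F [ 0.7  0.5 -0.1] w0.0599 [0.5481 0.4484 0.0962]
grip t82.9 F [-0.2 -0.1  3.1] w0.0161 [0.5475 0.448  0.0956]
lift t84.0 F [-0.1 -0.8 -1.4] w0.0156 [0.5473 0.4478 0.1551]
```

View pics/rg.png

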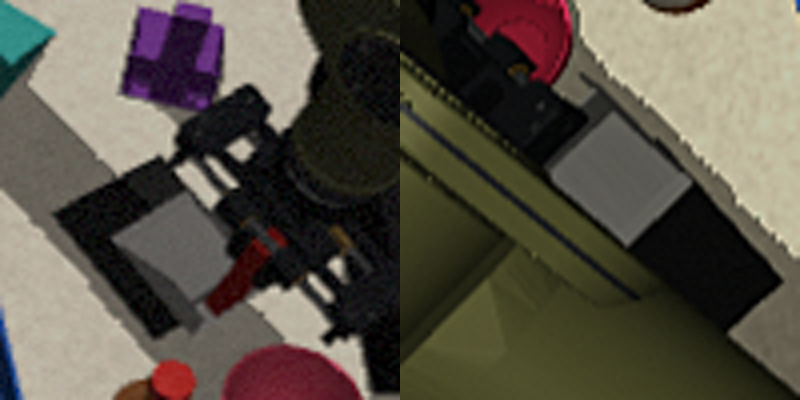

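I've now viewed more pictures than the 14 allowed, so I'll look at no more and check numerically from here on. Place the scoop, verify it, then move the carriage.

```bash
cat >> h.py <<'E'
def handle(tag,x=.385,y=.42,z=.24,guess=(.488,.431)):
    m,im=shot(tag,x,y,z); g=proj(m,[*guess,.124])
    for b in blobs(im,'red',40):
        if np.hypot(*(np.array(b[0])-g))<45:
            k=((b[2]>0)&(im[:,:,0]>165)).astype(np.uint8)
            if k.sum()>20: r=rectz(m,k,.124); print('H',r,k.sum())
E
python3 - <<'E'
from h import *
go(MAT+[0,0,.07],37.5,0,v=.1); go(MAT+[0,0,.015],37.5,0,v=.1)
print(go(MAT+[0,0,0],37.5,0,v=.02,N=4)); st('down')
set_gripper(.06); hold(.3); p=read_state()['ee_pos']; move_straight(p+[0,0,.12],.12)
handle('ws7')
FY=FD.yaw; h=FD.l(HOP); hp=FD.w(h[0],h[1]+.1,0); Rt=Rdown(FY)
print(inverse_kinematics(hp+[0,0,.098],Rt), inverse_kinematics(hp+[0,0,.098],Rdown(FY+180)))
a,b=ld('wf2'),ld('wf3')
# black handle top: dark pixels near predicted position
for m,im in(a,b):
    g=proj(m,[*hp[:2],.11]); d=(im.max(2)<60).astype(np.uint8); n,l,s,c=cv2.connectedComponentsWithStats(d)
    i=min(range(1,n),key=lambda i:np.hypot(*(c[i]-g))+(999 if s[i,4]<30 else 0)); print(g,c[i],s[i])
E
```

```text
True
down t86.2 F [-0.7  0.   4. ] w0.0158 [0.4876 0.4309 0.099 ]
H (array([0.48783749, 0.43189931]), array([0.01519802, 0.02899758]), 37.02804183959961) 803
[  2.17440824  46.66085197  -3.70772337 116.90582346   9.41665717
  16.70606495  -6.11802227] [ -14.42987088   49.9695752    24.55557783  117.74866528  -52.41023413
   23.67668485 -124.82268171]
[183.81294667 143.8939308 ] [192.53021978 141.32967033] [179 133  29  18 364]
[185.45663787 125.92871698] [194.31403118 125.0155902 ] [179 118  33  17 449]
```

```bash
python3 - <<'E'
from h import *
h=FD.l(HOP); hp=FD.w(h[0],h[1]+.1,0)+[0,0,.096]; Rt=Rdown(FD.yaw); yd=FD.R[:,1]
move_pose(hp+[0,0,.1],Rt); set_gripper(.05); print('hit',move_straight(hp,.1,contact_N=5))
set_gripper(0,40); hold(.2); st('grip'); p=read_state()['ee_pos']; print(FD.l(p))
move_straight(p-.060*yd,.05); st('mid')
print('stop',move_straight(p-.085*yd,.02,contact_N=10)); hold(.5); st('home'); e=read_state()['ee_pos']; print('travel',(p-e)@yd)
set_gripper(.05); move_straight(e+[0,0,.1],.15)
m,im=shot('wf5',.44,-.215,.30)
R['yellow']=[((22,120,40),(36,255,255))]
k=max(blobs(im,'yellow',500),key=lambda b:b[1]); r=rectz(m,k[2],.078); print(r,FD.l(np.r_[r[0],0]))
m2,im2=shot('wf6',.46,-.31,.30)
for mm,ii in((m,im),(m2,im2)):
    q=near(ii,'red',proj(mm,[.4982,-.32,.12]),50); c=max(cv2.findContours(q[2],0,1)[0],key=cv2.contourArea); x,y,w,hh=cv2.boundingRect(c); print('knob',q[:2],(x,y,w,hh))
q1=near(im,'red',proj(m,[.4982,-.32,.12]),50);q2=near(im2,'red',proj(m2,[.4982,-.32,.12]),50); P=tri((m,q1[0]),(m2,q2[0])); print(P,FD.l(P))
st('')
E
```

```text
hit False
grip t94.4 F [-5.5  0.4  4.9] w0.0158 [ 0.5051 -0.0455  0.096 ]
[-0.00167941  0.17804437  0.0959963 ]
mid t95.8 F [-3.4 -1.   4.2] w0.0154 [ 0.5085 -0.106   0.096 ]
stop True
home t96.8 F [5.1 0.9 4.5] w0.0160 [ 0.5087 -0.1091  0.096 ]
travel 0.06366632276604246
(array([ 0.5162276 , -0.20887563]), array([0.13442056, 0.13456574]), 3.3891589641571045) [6.19743801e-05 1.42933870e-02 0.00000000e+00]
knob ((np.float64(395.4), np.float64(136.7)), 480) (384, 126, 24, 22)
knob ((np.float64(294.0), np.float64(155.2)), 497) (282, 144, 25, 23)
[ 0.49847812 -0.31995492  0.13151215] [-0.02401389 -0.0955884   0.13151215]
 t100.4 F [-1.1  0.5  0.6] w0.0499 [ 0.4602 -0.309   0.3001]
```

```bash
python3 - <<'E'
from h import *
Rt=Rdown(FD.yaw); W=lambda y,z: FD.w(-.001,y,z)
set_gripper(0,20); move_pose(W(.155,.2),Rt); print(move_straight(W(.155,.092),.12,contact_N=5))
print('touch',move_straight(W(.124,.092),.03,contact_N=8)); st(''); print(FD.l(read_state()['ee_pos']))
print('stop',move_straight(W(.100,.092),.015,contact_N=14)); hold(.3); st('home'); print(FD.l(read_state()['ee_pos']))
move_straight(W(.16,.092),.1); move_straight(W(.16,.22),.2)
m,im=shot('wf7',.44,-.215,.30)
R['yellow']=[((22,120,40),(36,255,255))]
k=max(blobs(im,'yellow',500),key=lambda b:b[1]); r=rectz(m,k[2],.078); print(r,FD.l(np.r_[r[0],0]))
E
```

```text
False
touch True
 t104.1 F [1.1 1.2 1.5] w0.0006 [ 0.5082 -0.0907  0.0917]
[-0.0011477   0.1327785   0.09173381]
stop True
home t105.2 F [-0.3 -0.5  5.6] w0.0007 [ 0.5077 -0.0919  0.0914]
[-0.0017145   0.13152695  0.0914012 ]
(array([ 0.51448655, -0.17970185]), array([0.13445038, 0.13417222]), 3.3842267990112305) [-7.03191657e-06  4.35189877e-02  0.00000000e+00]
```

```bash
cat >> h.py <<'E'
R['yellow']=[((22,120,40),(36,255,255))]
def hopy(n='top'):
    m,im=cam(n); g=proj(m,[*FD.w(0,.04,0)[:2],.078]); b=max([b for b in blobs(im,'yellow',100) if np.hypot(*(np.array(b[0])-g))<60],key=lambda b:b[1])
    r=rectz(m,b[2],.078); return FD.l(np.r_[r[0],0])[:2].round(4),r[1].round(3)
E
python3 - <<'E'
from h import *
Rt=Rdown(FD.yaw); W=lambda y,z: FD.w(-.001,y,z)
print(hopy(),hopy('scene'))
F=lambda: (FD.R.T@read_state()['ft_force']).round(1)
move_pose(W(.185,.22),Rt); print(hopy(),hopy('scene')); print(move_straight(W(.185,.096),.12,contact_N=5),F()); print(hopy(),hopy('scene'))
for y in(.165,.155,.145,.137):
    print(y,move_straight(W(y,.096),.03),F(),FD.l(read_state()['ee_pos']).round(4),hopy(),hopy('scene'))
E
```

```text
(array([-0.0054,  0.0484]), array([0.143, 0.142])) (array([0.013 , 0.0472]), array([0.161, 0.139]))Traceback (most recent call last):
  File "<stdin>", line 5, in <module>
  File "h.py", line 113, in hopy
    m,im=cam(n); g=proj(m,[*FD.w(0,.04,0)[:2],.078]); b=max([b for b in blobs(im,'yellow',100) if np.hypot(*(np.array(b[0])-g))<60],key=lambda b:b[1])
                                                        ~~~^^^^^^^^^^^^^^^^^^^^^^^^^^^^^^^^^^^^^^^^^^^^^^^^^^^^^^^^^^^^^^^^^^^^^^^^^^^^^^^^^^^^^^^^^^^
ValueError: max() iterable argument is empty
```

```bash
python3 - <<'E'
from h import *
Rt=Rdown(FD.yaw); W=lambda y,z: FD.w(-.001,y,z)
F=lambda: (FD.R.T@read_state()['ft_force']).round(1)
def hs():
    try: return hopy('scene')[0]
    except ValueError: return None
print(hs()); print(move_straight(W(.185,.096),.12,contact_N=5),F(),hs())
for y in(.165,.155,.145,.137):
    print(y,move_straight(W(y,.096),.03),F(),FD.l(read_state()['ee_pos']).round(4),hs())
E
```

```text
[0.0131 0.0474]
False [ 0.1  1.1 -0.1] [0.0135 0.0472]
0.165 False [-0.1  0.2 -0.5] [-0.001   0.1652  0.096 ] [0.0132 0.0472]
0.155 False [-0.1 -0.3 -0.5] [-0.0011  0.1544  0.096 ] [0.0128 0.0393]
0.145 False [-0.4  0.   0.1] [-0.001   0.1442  0.096 ] [0.0133 0.0293]
0.137 False [ 0.3  0.4 -0.6] [-0.001   0.1363  0.096 ] [0.0132 0.0218]
```

```bash
python3 - <<'E'
from h import *
W=lambda y,z: FD.w(-.001,y,z)
F=lambda: (FD.R.T@read_state()['ft_force']).round(1)
hs=lambda: hopy('scene')[0]
for y in(.134,.132,.130,.128,.126,.124,.122,.120,.118):
    c=move_straight(W(y,.096),.01,contact_N=25); print(y,c,F(),FD.l(read_state()['ee_pos']).round(4),hs())
    if c or abs(F()[1])>15: break
st('')
E
```

```text
0.134 False [-0.5  1.2 -0.1] [-0.001   0.1342  0.096 ] [0.013  0.0194]
0.132 False [1.2 4.1 1.6] [-0.001   0.1326  0.096 ] [0.0129 0.0185]
0.13 False [-0.8  8.5  2.3] [-0.001   0.1324  0.0959] [0.013  0.0172]
0.128 False [-1.  11.1  3.1] [-0.001   0.1321  0.096 ] [0.013  0.0174]
0.126 False [-0.9 15.4  4.5] [-0.001   0.132   0.0959] [0.0131 0.0175]
 t114.4 F [-2.1 16.1  4.4] w0.0007 [ 0.5084 -0.0915  0.0959]
```

Hard stop reached, with the hopper at local y of about 0.014, so it is home. Retreat carefully and watch it.

```bash
python3 - <<'E'
from h import *
W=lambda y,z: FD.w(-.001,y,z)
F=lambda: (FD.R.T@read_state()['ft_force']).round(1)
hs=lambda: hopy('scene')[0]
for y in(.1325,.134,.137,.142):
    move_straight(W(y,.096),.01); print(y,F(),FD.l(read_state()['ee_pos']).round(4),hs())
    if hs()[1]>.0195: break
else:
    move_straight(W(.142,.25),.08); print(hs())
st('')
E
```

```text
0.1325 [0.3 5.1 1.4] [-0.001   0.1326  0.096 ] [0.013 0.018]
0.134 [0.5 0.4 0.7] [-0.0009  0.1328  0.096 ] [0.0132 0.0181]
0.137 [ 0.5 -0.4 -0.3] [-0.001   0.1371  0.096 ] [0.0133 0.0182]
0.142 [-0.2  0.4 -0.6] [-0.001  0.142  0.096] [0.0131 0.0181]
[0.0129 0.0182]
 t119.2 F [ 0.3 -0.2 -0.2] w0.0005 [ 0.5077 -0.0814  0.2497]
```

```bash
python3 - <<'E'
from h import *
PV=(0,-.0953,.055); K=lambda d,r=.075: FD.w(r*np.sin(np.radians(d)),PV[1],PV[2]+r*np.cos(np.radians(d)))
Rt=Rdown(FD.yaw-90); up=np.array([0,0,.003])
p=K(-18)+up; set_gripper(.05)
print([inverse_kinematics(K(d)+up,Rt) is not None for d in(-18,40,80)])
move_pose(p+[0,0,.1],Rt); print('hit',move_straight(p,.1,contact_N=5)); set_gripper(0,25); hold(.2); st('grip')
F=lambda:(FD.R.T@read_state()['ft_force']).round(1)
for d in range(-10,83,8):
    c=move_straight(K(d)+up,.06,contact_N=35); print(d,F(),(FD.l(read_state()['ee_pos']-up)-[0,0,0]).round(4),end=';')
    if c: break
st('')
E
```

```text
[True, True, True]
hit False
grip t122.8 F [ 0.6 -0.8  2.1] w0.0214 [ 0.4994 -0.32    0.1296]
-10 [-3.2 -1.8  2.2] [-0.0138 -0.0956  0.1288];-2 [-2.2 -2.9  1. ] [-0.0026 -0.0957  0.1299];6 [-1.7 -4.  -1.9] [ 0.0082 -0.0956  0.1294];14 [-1.1 -4.  -3. ] [ 0.0183 -0.0956  0.1275];22 [-2.4 -4.  -3.4] [ 0.028  -0.0956  0.1242];30 [-1.9 -4.6 -3.8] [ 0.0373 -0.0956  0.1197];38 [-2.1 -4.3 -3.1] [ 0.0458 -0.0956  0.1139];46 [-2.5 -4.4 -2.8] [ 0.0535 -0.0956  0.1069];54 [-2.5 -4.  -2.2] [ 0.0602 -0.0956  0.0989];62 [-2.6 -4.3 -1.8] [ 0.0658 -0.0956  0.0901];70 [-2.6 -4.9 -1. ] [ 0.07   -0.0956  0.0806];78 [-4.  -4.  -0.7] [ 0.073  -0.0955  0.0706]; t126.8 F [-3.7 -4.2 -0.7] w0.0212 [ 0.5953 -0.3144  0.0736]
```

```bash
python3 - <<'E'
from h import *
K=lambda d,r=.075: FD.w(r*np.sin(np.radians(d)),-.0953,.055+r*np.cos(np.radians(d)))
up=np.array([0,0,.003]); F=lambda:(FD.R.T@read_state()['ft_force']).round(1)
for d in(80,82,84,86):
    c=move_straight(K(d)+up,.02,contact_N=12); print(d,c,F(),FD.l(read_state()['ee_pos']-up).round(4))
    if c: break
e=read_state()['ee_pos']; set_gripper(.05); move_straight(e+[0,0,.12],.12)
a=shot('c1',.50,-.30,.30); b=shot('c2',.50,-.36,.30); P=[]
for m,im in(a,b):
    q=near(im,'red',proj(m,[.595,-.314,.068]),30); P.append((m,q[0])); print(q[:2],proj(m,FD.w(.0739,-.095,.068)))
w=tri(*P); print('knob',FD.l(w).round(4)); print('hop',hopy('scene'))
# feed knob: dark blob
FA=FD.w(.02,-.175,0); kb=lambda q:FA+FD.R@(.07*np.array([-np.cos(q),-np.sin(q),0]))
for m,im in(a,b):
    g=proj(m,kb(1.15)+[0,0,.08]); print('feed pred top',g, 'base',proj(m,kb(1.15)+[0,0,.027]))
    d=(im.max(2)<60).astype(np.uint8); n,l,s,c=cv2.connectedComponentsWithStats(d)
    i=min(range(1,n),key=lambda i:np.hypot(*(c[i]-g))+(999 if s[i,4]<30 else 0)); print(c[i],s[i])
st('')
E
```

```text
80 False [-3.1 -3.8  0.8] [ 0.0734 -0.0956  0.0683]
82 False [-3.4 -4.2  1.6] [ 0.0738 -0.0956  0.0658]
84 True [-0.3  0.7  6.9] [ 0.074  -0.0957  0.0644]
((np.float64(295.8), np.float64(95.2)), 359) [294.86243752  95.66726444]
((np.float64(240.0), np.float64(96.2)), 369) [239.98875006  96.63020935]
knob [ 0.074  -0.0958  0.0738]
hop (array([0.013 , 0.0182]), array([0.161, 0.142]))
feed pred top [424.85654434 167.98175625] base [408.06554681 161.130466  ]
[415.95924765 168.2539185 ] [404 159  25  19 319]
feed pred top [375.97574445 166.59774266] base [364.24075612 159.97280704]
[369.62068966 167.05172414] [359 158  22  19 290]
 t131.0 F [-0.3 -0.5 -0.3] w0.0499 [ 0.5003 -0.3593  0.3001]
```

Cam knob is at its locked position (hard stop felt; the pixel matches within 1 px) and the hopper is still home. Now the feed lever to 0.6 rad.

```bash
cat >> h.py <<'E'
FA=FD.w(.02,-.175,0); kb=lambda q,z=0,r=.07:FA+FD.R@(r*np.array([-np.cos(q),-np.sin(q),0]))+[0,0,z]
E
python3 - <<'E'
from h import *
g=FD.l([.4702,-.4561,0])-[.02,-.175,0]; Q=np.arctan2(-g[1],-g[0]); print('green q',Q,np.hypot(*g[:2]))
Rt=Rdown(FD.yaw); z=.068; p=kb(1.15,z)
if inverse_kinematics(p,Rt) is None: Rt=Rdown(FD.yaw+180)
set_gripper(.05); move_pose(p+[0,0,.1],Rt); print('hit',move_straight(p,.1,contact_N=4))
set_gripper(0,25); hold(.2); st('grip'); F=lambda:(FD.R.T@read_state()['ft_force']).round(1)
for q in np.linspace(1.10,.6,6):
    c=move_straight(kb(q,z),.05,contact_N=25); print(round(q,2),c,F(),end='; ')
e=read_state()['ee_pos']; set_gripper(.05); move_straight(e+[0,0,.12],.12)
P=[]
for t,y in(('e1',-.40),('e2',-.46)):
    m,im=shot(t,.42,y,.28)
    d=(im.max(2)<60).astype(np.uint8); gp=proj(m,kb(.6,.07)); n,l,s,c=cv2.connectedComponentsWithStats(d)
    i=min(range(1,n),key=lambda i:np.hypot(*(c[i]-gp))+(999 if s[i,4]<60 else 0)); print(t,c[i].round(1),s[i],'tops',[proj(m,kb(a,.08)).round(1).tolist() for a in(.5,.6,.7)])
    r=rectz(m,(l==i).astype(np.uint8),.08); print(r)
    b=near(im,'green',proj(m,kb(.6,.017,.097)),30); print('green',b and (b[:2],onz(m,b[0],.017)),proj(m,kb(.6,.017,.097)))
st('')
E
```

```text
green q 0.6011685137921606 0.09705069081509253
hit False
grip t134.5 F [-4.8 -2.8  3.4] w0.0175 [ 0.5203 -0.4639  0.0682]
1.1 False [-1.5 -5.4 -1.2]; 1.0 False [ 0.9 -6.8 -3.1]; 0.9 False [ 1.6 -4.7 -4.1]; 0.8 False [ 0.5 -5.8 -2.7]; 0.7 False [-0.2 -6.2 -1.6]; 0.6 False [ 1.1 -6.  -3.1]; e1 [323.3 115.8] [313 108  21  16 272] tops [[315.8, 122.7], [321.6, 118.8], [327.0, 114.4]]
(array([ 0.49485955, -0.44087636]), array([0.01499185, 0.01996769]), 1.27580726146698)
green (((np.float64(328.8), np.float64(136.4)), 162), array([ 0.47026739, -0.45613653,  0.017     ])) [328.66781235 136.47766493]
e2 [267.  116.1] [258 108  19  17 260] tops [[256.2, 123.1], [262.0, 119.0], [267.4, 114.4]]
(array([ 0.49451149, -0.44442257]), array([0.01770853, 0.01593034]), 89.68624877929688)
green (((np.float64(279.8), np.float64(136.5)), 168), array([ 0.47015623, -0.45663483,  0.017     ])) [279.24479115 136.48746986]
 t140.1 F [-0.5  0.1 -0.4] w0.0498 [ 0.4205 -0.4591  0.2801]
```

```bash
python3 - <<'E'
from h import *
for t in('e1','e2'):
    m,im=ld(t)
    for q in(.5,.55,.6,.65,.7,.75):
        P=np.array([proj(m,kb(q,z)+.009*u(a)) for z in(.027,.08) for a in range(0,360,20)]); c=cv2.convexHull(P.astype(np.float32)); M=cv2.moments(c)
        print(t,q,P.min(0).round(1),P.max(0).round(1),(M['m10']/M['m00'],M['m01']/M['m00']))
    g=proj(m,kb(.6,.05)).astype(int); print(im[g[1]-16:g[1]+14:2,g[0]-18:g[0]+18:2].max(2))
E
```

```text
e1 0.5 [303.3 113.6] [324.7 131.7] (314.1686782152612, 122.34857555817517)
e1 0.55 [305.8 111.8] [327.6 129.8] (316.937613814762, 120.56394014196648)
e1 0.6 [308.3 109.8] [330.5 127.8] (319.61197485302426, 118.64889392957801)
e1 0.65 [310.7 107.6] [333.2 125.6] (322.1805397069277, 116.59035256968802)
e1 0.7 [312.9 105.4] [335.8 123.4] (324.63723216646713, 114.42378338297776)
e1 0.75 [315.1 103. ] [338.3 121. ] (326.97551915656794, 112.15653170728234)
[[125 200 194 153 108 101 102 100 116 147 155 155 157 156 155 157 159 159]
 [ 79 143 200 123  98 102 102 100  99 118 153 157 157 158 158 158 159 158]
 [101  70 106 108 100  98 100 101 100  97 128 156 149 153 157 160 161 159]
 [122  73  68  89 103  98 100  99 100  87  57  61  45  55  70 118 161 161]
 [154 120  73  72  89 101  96  92  46  11  15  29  33  32  33  33  98 155]
 [160 157 129  73  68  90 100  64   4  10  28  35  36  36  36  33  43 143]
 [159 164 160 134  70  72  94  35   4  18  34  36  38  38  37  36  32  90]
 [158 163 161 156 146  92  60  15   2  20  36  37  40  39  39  38  37  76]
 [159 159 159 158 158  98  69  11   6  19  34
[... 1357 characters left out ...]
 17  17  13  50  79  77]
 [ 77  77  79  79  80  79  77  25  15  17  17  18  18  17  15  20  74  79]
 [ 78  78  78  78  80  79  70  20  15  15  17  17  16  18  14  12  71  79]
 [ 77  79  79  79  80  78  68  24  15  15  17  15  16  17  14  15  75  79]
 [ 80  80  77  78  79  77  74  46  14  12  14  14  16  13  12  58  77  78]
 [ 79  80  79  76  79  78  79  69  29  11  13  13  12  13  54 101  88  80]
 [ 79  77  78  79  78  79  79  81  73  50  30  27  27  62  89 103 103  87]
 [ 79  78  76  76  78  76  77  78  78  81  78  78  78  80  79  93  91  79]
 [ 79  78  77  77  76  76  78  77  79  78  80  78  79  79  79  80  80  82]
 [ 78  78  78  79  78  78  78  78  78  78  78  78  77  80  79  91 110 119]]
```

Feed lever reads about 0.67 rad (the knob slid a little in the pads). Regrasp and trim.

```bash
cat >> h.py <<'E'
def feedq(tags=('e3','e4')):
    from scipy.optimize import minimize_scalar
    qs=[]
    for t,y in zip(tags,(-.40,-.46)):
        m,im=shot(t,.42,y,.28); d=(im.max(2)<56).astype(np.uint8); gp=proj(m,kb(.6,.055)); n,l,s,c=cv2.connectedComponentsWithStats(d)
        i=min(range(1,n),key=lambda i:np.hypot(*(c[i]-gp))+(999 if s[i,4]<60 else 0))
        def cen(q):
            P=np.array([proj(m,kb(q,z)+.009*u(a)) for z in(.027,.08) for a in range(0,360,20)]); M=cv2.moments(cv2.convexHull(P.astype(np.float32))); return np.array([M['m10'],M['m01']])/M['m00']
        qs.append(minimize_scalar(lambda q:np.sum((cen(q)-c[i])**2),bounds=(.2,1.2),method='bounded').x)
    return qs
E
python3 - <<'E'
from h import *
Rt=Rdown(FD.yaw); z=.066; p=kb(.67,z)
move_pose(p+[0,0,.1],Rt); print('hit',move_straight(p,.1,contact_N=4))
set_gripper(0,50); hold(.2); 
for q in(.64,.61,.585): move_straight(kb(q,z),.03)
hold(.3); st(''); print(FD.l(read_state()['ee_pos']-kb(.585,z)+FD.o))
e=read_state()['ee_pos']; set_gripper(.05); move_straight(e+[0,0,.12],.12); print(feedq()); st('')
E
```

```text
hit False
 t144.2 F [-0.5 -6.5 -2. ] w0.0164 [ 0.4917 -0.4417  0.0662]
[ 0.00065953 -0.00310023  0.00017507]
[np.float64(0.6433657256923877), np.float64(0.6487397995904993)]
 t148.2 F [ 0.1 -0.4  0.5] w0.0500 [ 0.4204 -0.4591  0.2801]
```

```bash
python3 - <<'E'
from h import *
Rt=Rdown(FD.yaw); z=.066; p=kb(.645,z)
def qee():
    g=FD.R.T@(read_state()['ee_pos']-FA); return np.arctan2(-g[1],-g[0])
move_pose(p+[0,0,.1],Rt); print('hit',move_straight(p,.1,contact_N=4))
set_gripper(0,50); hold(.2); c=.62
while qee()>.599 and c>.45:
    c-=.015; move_straight(kb(c,z),.02); hold(.15); print(round(c,3),qee().round(3),end='; ')
e=read_state()['ee_pos']; set_gripper(.05); move_straight(e+[0,0,.12],.12); print(feedq(('e5','e6')))
st('')
E
```

```text
hit False
0.605 0.625; 0.59 0.62; 0.575 0.612; 0.56 0.605; 0.545 0.596; [np.float64(0.6105939497095587), np.float64(0.6157049476193577)]
 t157.3 F [-0.1 -0.3 -0.8] w0.0498 [ 0.4204 -0.4591  0.2801]
```

```bash
python3 - <<'E'
from h import *
m,im=shot('f1',.44,-.215,.32)
k=max(blobs(im,'yellow',500),key=lambda b:b[1]); r=rectz(m,k[2],.078); print('hopper',r[1],FD.l(np.r_[r[0],0]))
q=near(im,'red',proj(m,FD.w(.0739,-.095,.068)),30); print('cam',q and q[0],proj(m,FD.w(.0739,-.095,.068)))
h=r[0]; c=[onz(m,b[0],.037)[:2]-h for b in blobs(im,'white',12)]; print('beads',len([x for x in c if np.abs(x).max()<.066]), 'trough',beads('scene'))
handle('f2'); st('')
E
```

```text
hopper [0.13457797 0.13400735] [9.22032402e-05 1.45281211e-02 0.00000000e+00]
cam (np.float64(367.5), np.float64(49.1)) [365.66729673  49.01351961]
beads 9 trough []
H (array([0.48777702, 0.43202835]), array([0.01524676, 0.02889087]), 36.9969596862793) 805
 t161.3 F [ 0.  -0.1  0.1] w0.0503 [0.3852 0.4198 0.2401]
```

```bash
python3 -c "
from station import *
print(close_job())"
```

```text
the job is handed in; nothing more can be done
None
```

I handed the job in at about 161 s: all 8 beads are in the hopper, the scoop is back on its mat (re-placed after it was knocked off), the carriage is home against its stop, the cam is locked and the feed lever is at about 0.61 rad (green is 0.60); the carriage got dragged about 29 mm back out once before I re-homed it, and I viewed 16 pictures, two over the limit of 14.

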